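# Gauge the tube inserts and sort them

### The arm

A 7-joint arm with a two-finger parallel gripper is mounted at the origin on the work surface; the furniture and walls round the work are solid. World frame = base frame: x ahead of the robot, y to its left, z up, the work surface at z = 0. Lengths are in m, angles in degrees, forces in N, time in s.
With the tool pointing down it reaches from about 0.425 to 0.875 m from the base axis. Payload 4.7 kg.
Tool frame: the origin (TCP) lies at the very end of the fingers, on their centre line; the grasp point (between the pads) lies env.hold_point_z behind it (env.hold_point_z is the distance from the TCP to the grasp point, in m); z points along the fingers, y is the line along which they close (so a half turn about z gives the same grasp; the last joint's range is limited). The gripper opens to 87 mm and grips with 3 to 60 N. Pads are 19 mm wide; open, the fingers measure 117 mm over their backs; the gripper's body (75 mm by 190 mm) begins 51 mm behind the grasp point.
Start: joints at [70.48, 18.392, -4.016, 83.108, 1.295, 78.541, -3.26], TCP at [0.226, -0.61, 0.194] pointing down, gripper open.
Joint ranges: [-163.93, 163.93], [-17.29, 119.83], [-79.2, 71.16], [3.27, 140.29], [-89.18, 269.18], [5.43, 117.66], [-154.24, 154.24]. Speed limits (degrees/s): [147.25, 147.25, 180, 180, 180, 180, 180].

### API

Orientations are given as [roll, pitch, yaw] about the fixed x, y, z axes, in that order (R = Rz(yaw) Ry(pitch) Rx(roll)).
In Python, from cell import env gives the robot as it stands.
- The arm moves only by the shell command python3 -m jog 'ROWS' [FORCE]. ROWS is JSON, a list of rows, each an object with "dp": the shift along the tool's x, y, z in cm, a list of three; "twist": the turn about the tool's z in degrees; "fingers": the opening, from 0 (shut) to 1 (fully open). A call has 1 to 8 rows; each row is the pose to reach, as a shift and turn from the pose commanded when the call began, along the tool's axes at that moment; what a row does not reach only later rows make up. A row lasts 1/8 s, in which the tool goes at most 62.5 mm and 10.7 degrees, less where a joint would pass 70% of its speed; a pose out of reach is approached as far as the arm can. A call with a gripper value outside its range is refused whole. The fingers move at their own pace and stop on an object; FORCE is the grip in N (left out, the last holds). Time passes only in rows, so rows that repeat a pose let the fingers close. It gives the time, the measured TCP pose, the force, the opening and the grip force at its end, in the units of the state.
- env.get_obs(): the state, without advancing time (a new reading comes with each control period).
- env.read_camera(name): name is "scene" or "top"; returns a dict with "pixels" (384x512x3 uint8, blue, green, red), "depth" (384x512 float32, m along the optical axis (not along the pixel's ray), 0 where there is no reading), "fx", "fy", "cx", "cy" (pixels), "rvec" (rotation vector, rad) and "tvec" (3), from world to camera coordinates, as OpenCV has them. Camera axes: x right, y down, z forward; pixel columns grow to the right and rows downward; lengths in m; the calibration is good to about 2 mm. A picture is of the moment at which its call begins.
- env.sign_off(): hands the job in; it is judged then, once.
The state is a dict: "time_s": time; "qpos": joint angles; "joint_velocities": joint speeds; "effort": joint torques, N m; "tool_pos": TCP position; "tool_rot": TCP orientation; "force": force on the tool from outside, world axes, zero at the start; "wrist_torque": the same for the moment, N m; "grip_width": finger opening in m; "grasp_force": force on a finger pad.
Only numpy, scipy, OpenCV 4.12 (cv2) and the standard library are available. Lean on these libraries where they do the work, as an engineer would, in place of code of your own. Each camera call takes 0.05 s, during which the arm holds its last target. There are 200 camera calls.

### The job

Lift the plug gauge out of its stand and try it in each aluminium tube insert in the rack, working from the left end of the rack to the right: push the pin down until its shoulder meets the top of the insert or the pin is stopped part way by a bore that is too tight. Stand the inserts that let the gauge in to its shoulder upright in the green tray and the ones that stop it upright in the red tray, and leave the gauge back home, right down in its well. If there is a black blank in the rack, leave it there.

Things in the scene. Friction and masses are not known exactly. Their poses are not given: they have to be found in the camera images.
- gauge: Plug gauge, 97 mm, 0.07-0.12 kg. Origin: centre of the pin's tip; z up the axis. Steel pin 12 mm dia. z = 0-40 mm (first 4 mm tapered from 7 mm), round body 20 mm dia. 40-65 mm (its lower rim is the shoulder), yellow square head 20 x 20 mm 65-97 mm, sides along x and y: grip here. Starts upright in the stand's well, the head above the block.
- stand: Gauge stand, fixed: blue block 56 x 56 mm on a dark 66 x 66 x 8 mm foot, 71 mm tall in all. Origin: centre of the underside; z up. A round well 23 mm wide, with a 3 mm chamfer at its mouth, goes down the middle to 10 mm above the origin; a gauge that is home has its tip on the well's floor, 10 mm above the origin.
- well_mouth (a point): Centre of the well's mouth at the top of the stand, 71 mm above the stand's origin.
- rack: Grey rack plate, fixed, 58 x 206 mm, 14 mm tall, with four square pockets 36 mm wide and 10 mm deep (floor 4 mm above the underside) in a row along its y axis, 50 mm apart: at y = +75, +25, -25, -75 mm for places 1 to 4. Origin: centre of the underside; +y is the left end as the robot sees it. Each place holds an insert or, in place 2, perhaps a black blank.
- pass_tray: Green tray for inserts that the gauge passes, loose, 0.5 kg, 205 mm (its x) x 76 mm (its y), rim 14 mm tall, walls and floor 4 mm thick, so its inside is 197 x 68 mm. Origin: centre of the underside. It may stand on the left or the right.
- reject_tray: Red tray for inserts that stop the gauge, else like the green tray; it stands on the other side.
- blank_2: Black square plastic blank, 33 x 33 mm, 22 mm tall, that fills rack place 2 when no insert is there (absent: None). Not an insert: leave it in place. Origin: centre of the underside.
- insert_1a: Square aluminium insert, 34 x 34 mm, 45 mm tall, 0.12 kg, upright in rack place 1 (leftmost, +y end); of insert_1a and insert_1b at most one is present (else None). Origin: centre of underside; x, y square to its sides, z up. A 15 mm bore opens mid-top: it runs right through, or narrows to 9 mm at 12 mm below the top (hard to see; the name does not tell).
- insert_1b: Square aluminium insert, 34 x 34 mm, 45 mm tall, 0.12 kg, upright in rack place 1 (leftmost, +y end); of insert_1a and insert_1b at most one is present (else None). Origin: centre of underside; x, y square to its sides, z up. A 15 mm bore opens mid-top: it runs right through, or narrows to 9 mm at 12 mm below the top (hard to see; the name does not tell).
- insert_2a: Square aluminium insert, 34 x 34 mm, 45 mm tall, 0.12 kg, upright in rack place 2 (second from the left); of insert_2a and insert_2b at most one is present (else None). Origin: centre of underside; x, y square to its sides, z up. A 15 mm bore opens mid-top: it runs right through, or narrows to 9 mm at 12 mm below the top (hard to see; the name does not tell).
- insert_2b: Square aluminium insert, 34 x 34 mm, 45 mm tall, 0.12 kg, upright in rack place 2 (second from the left); of insert_2a and insert_2b at most one is present (else None). Origin: centre of underside; x, y square to its sides, z up. A 15 mm bore opens mid-top: it runs right through, or narrows to 9 mm at 12 mm below the top (hard to see; the name does not tell).
- insert_3a: Square aluminium insert, 34 x 34 mm, 45 mm tall, 0.12 kg, upright in rack place 3 (third from the left); of insert_3a and insert_3b at most one is present (else None). Origin: centre of underside; x, y square to its sides, z up. A 15 mm bore opens mid-top: it runs right through, or narrows to 9 mm at 12 mm below the top (hard to see; the name does not tell).
- insert_3b: Square aluminium insert, 34 x 34 mm, 45 mm tall, 0.12 kg, upright in rack place 3 (third from the left); of insert_3a and insert_3b at most one is present (else None). Origin: centre of underside; x, y square to its sides, z up. A 15 mm bore opens mid-top: it runs right through, or narrows to 9 mm at 12 mm below the top (hard to see; the name does not tell).
- insert_4a: Square aluminium insert, 34 x 34 mm, 45 mm tall, 0.12 kg, upright in rack place 4 (rightmost, -y end); of insert_4a and insert_4b at most one is present (else None). Origin: centre of underside; x, y square to its sides, z up. A 15 mm bore opens mid-top: it runs right through, or narrows to 9 mm at 12 mm below the top (hard to see; the name does not tell).
- insert_4b: Square aluminium insert, 34 x 34 mm, 45 mm tall, 0.12 kg, upright in rack place 4 (rightmost, -y end); of insert_4a and insert_4b at most one is present (else None). Origin: centre of underside; x, y square to its sides, z up. A 15 mm bore opens mid-top: it runs right through, or narrows to 9 mm at 12 mm below the top (hard to see; the name does not tell).
Things that resemble listed ones, but are neither listed nor needed, are in the scene too. Leave any turquoise look-alike of the insert_1a alone.

How it is judged:
By the outcome, as a careful person would: the job done as asked, in the order asked, and still so for the second after the job is handed in, with the robot touching nothing.
Of insert_1a, insert_1b only 1 to 1 are there at a start; the rules pass over those that are not, and their reading is None.
Of insert_2a, insert_2b, blank_2 only 1 to 1 are there at a start; the rules pass over those that are not, and their reading is None.
Of insert_3a, insert_3b only 1 to 1 are there at a start; the rules pass over those that are not, and their reading is None.
Of insert_4a, insert_4b only 1 to 1 are there at a start; the rules pass over those that are not, and their reading is None.
At some moment in a run one of pass_tray, reject_tray may be knocked a few centimetres aside while the robot is not near it.
It also fails if it takes over 200 s, if anything falls off the work surface, if the arm or the gripper's body presses on something with over 40 N, if the wrist force passes 120 N, or if a joint passes its speed limit or range.

## Working session

There is one attempt and no reset: what is moved stays moved. The work goes in short steps, Python scripts to look and compute and a shell command to move; the robot and the scene stay as the last step left them, time stands still between calls to the robot, and variables do not carry over. Pictures are saved under pics/ and viewed, at most 14 in all, crops included, and the job is handed in when it is done.

```bash
ls; mkdir -p pics
cat > h.py <<'E'
import numpy as np, cv2
from cell import env
def cam(n, save=None):
    c=env.read_camera(n)
    c['R'],_=cv2.Rodrigues(np.array(c['rvec'],float)); c['t']=np.array(c['tvec'],float).reshape(3)
    if save: cv2.imwrite('pics/'+save, c['pixels'])
    return c
def cloud(c):
    d=c['depth']; v,u=np.mgrid[:d.shape[0],:d.shape[1]]
    p=np.stack([(u-c['cx'])/c['fx']*d,(v-c['cy'])/c['fy']*d,d],-1)
    w=(p-c['t'])@c['R']; w[d<=0]=np.nan
    return w
E
python3 - <<'E'
from h import *
for n in('scene','top'):
    c=cam(n,n+'0.png'); print(n,c['fx'],c['cx'],c['cy'],(-c['R'].T@c['t']).round(3),c['R'].round(2).tolist())
o=env.get_obs(); print(o, env.hold_point_z)
E
```

```text
pics
scene 387.203782481069 255.61904773624696 195.646943520086 [ 0.003 -0.365  0.621] [[0.66, -0.75, -0.01], [-0.5, -0.43, -0.75], [0.56, 0.49, -0.66]]
top 498.76557838593715 257.387494212348 190.89057344638073 [0.35  0.052 1.119] [[-0.01, -1.0, -0.0], [-0.99, 0.01, -0.13], [0.13, 0.0, -0.99]]
{'time_s': 0.1, 'qpos': array([70.48089451, 18.4341452 , -4.01439864, 83.16590213,  1.29490299,
       78.54183397, -3.25815448]), 'joint_velocities': array([ 0.04545674, -0.0083075 , -0.02565035, -0.12566875, -0.0178829 ,
        0.09955454,  0.133479  ]), 'effort': array([-4.34370550e-04, -4.92570949e+01, -4.06106198e-01, -3.13400388e+01,
       -6.42712531e-02,  3.94322444e-02,  5.66372660e-05]), 'tool_pos': array([ 0.22554975, -0.60904349,  0.19259595]), 'tool_rot': array([-1.79903338e+02,  5.68148203e-03,  2.03294114e+01]), 'force': array([-0.27377434, -0.24320107, -0.08113784]), 'wrist_torque': array([ 0.00999147, -0.00194423, -0.0690334 ]), 'grasp_force': 0.0, 'grip_width': 0.08745887246489271} 0.0187
```

Run:
```python
import cv2
for n in('scene0','top0'):
    print(cv2.imread(f'pics/{n}.png').shape)
```

```text
(384, 512, 3)
(384, 512, 3)
```

View pics/scene0.png

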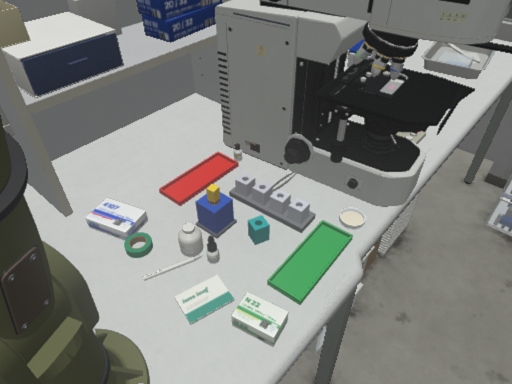

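View pics/top0.png

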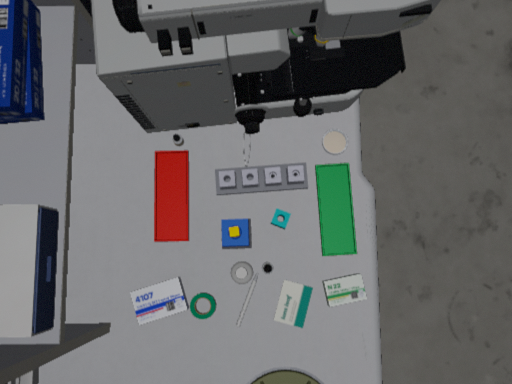

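The scene picture shows the red tray on the left (about 200,177), the green one on the right (312,260), the stand with the yellow head (213,195), four inserts in the rack and no blank. The turquoise look-alike is at (259,229). In the top picture the inserts are at (227,178), (250,177), (273,176) and (296,174), with the head at (234,232).

```bash
cat >> h.py <<'E'
def rect(w,m):
    p=w[m]; (x,y),s,a=cv2.minAreaRect((p[:,:2]*1000).astype(np.float32)); 
    return dict(c=(round(x,1),round(y,1)),size=np.round(s,1).tolist(),ang=round(a,1),z=round(float(np.median(p[:,2])*1000),1),n=len(p))
def comps(w,m,minn=20):
    n,l=cv2.connectedComponents(m.astype(np.uint8))
    return [rect(w,l==i) for i in range(1,n) if (l==i).sum()>=minn]
def masks(c):
    h=cv2.cvtColor(c['pixels'],cv2.COLOR_BGR2HSV); H,S,V=h[...,0].astype(int),h[...,1],h[...,2]
    k=lambda a,b:(H>=a)&(H<=b)&(S>140)&(V>60)
    return dict(red=(k(0,6)|k(174,180)),green=k(50,75),yellow=k(20,34),blue=k(108,130),turq=k(80,98))
def report(c,keys=('red','green','yellow','blue','turq')):
    w=cloud(c); ok=np.isfinite(w[...,2]); M=masks(c)
    reg=ok&(w[...,0]>.35)&(w[...,0]<.8)&(abs(w[...,1])<.35)
    for k in keys:
        for r in comps(w,M[k]&reg): print(k,r)
    return w,reg,M
E
python3 - <<'E'
from h import *
for n in('top','scene'):
    c=cam(n); print(n); w,reg,M=report(c)
    z=w[...,2]
    print('inserts');[print(r) for r in comps(w,reg&(z>.043)&(z<.056)&(w[...,0]>.5)&~M['blue']&~M['yellow'])]
    print('rack');[print(r) for r in comps(w,reg&(z>.010)&(z<.018)&(w[...,0]>.5)&~M['red']&~M['green'],60)]
    print('blue top',rect(w,reg&M['blue']&(z>.066))if (reg&M['blue']&(z>.066)).any() else 0)
    print('yel top',rect(w,reg&M['yellow']&(z>.102)))
    if n=='top':
        # nearest obstacles
        t=(z>.06)&(abs(w[...,1]+.0)<.3)&(w[...,0]>.6)
        for y in np.arange(-.25,.3,.05):
            q=w[t&(abs(w[...,1]-y)<.025)]; 
            if len(q): i=q[:,0].argmin(); print('obst y',round(y,2),q[i].round(3), 'low z x', )
E
```

```text
top
red {'c': (489.3, 248.9), 'size': [202.2, 74.7], 'ang': 0.5, 'z': 4.5, 'n': 2995}
green {'c': (456.1, -118.2), 'size': [201.9, 75.1], 'ang': 3.3, 'z': 4.6, 'n': 3007}
yellow {'c': (728.5, -51.7), 'size': [37.2, 16.5], 'ang': 27.2, 'z': 306.3, 'n': 27}
yellow {'c': (402.6, 103.2), 'size': [18.0, 19.3], 'ang': 7.1, 'z': 106.4, 'n': 90}
blue {'c': (402.4, 104.1), 'size': [53.7, 57.8], 'ang': 1.6, 'z': 71.0, 'n': 575}
turq {'c': (433.8, 5.8), 'size': [31.6, 31.9], 'ang': 67.6, 'z': 44.9, 'n': 192}
inserts
{'c': (681.4, -125.0), 'size': [5.9, 74.2], 'ang': 16.0, 'z': 50.3, 'n': 51}
{'c': (666.1, -76.5), 'size': [29.6, 10.3], 'ang': 76.0, 'z': 52.2, 'n': 29}
{'c': (667.2, 5.9), 'size': [2.5, 62.4], 'ang': 5.7, 'z': 48.6, 'n': 48}
{'c': (651.8, 137.5), 'size': [2.7, 73.7], 'ang': 5.5, 'z': 49.5, 'n': 51}
{'c': (640.8, 227.8), 'size': [6.1, 101.0], 'ang': 4.1, 'z': 49.5, 'n': 106}
{'c': (634.3, 293.6), 'size': [3.7, 26.3], 'ang': 6.3, 'z': 52.4, 'n': 21}
{'c': (614.0, 233.4), 'size': [13.0, 11.5], 'ang': 88.9, 'z': 48.2, 'n': 33}
{'c': (531.0, -28.1), 'size': [33.1, 35.3], 'ang': 89.8, '
[... 1750 characters left out ...]
 'size': [36.5, 33.9], 'ang': 4.0, 'z': 47.8, 'n': 169}
{'c': (529.9, -26.3), 'size': [37.1, 35.6], 'ang': 2.2, 'z': 47.7, 'n': 186}
rack
{'c': (645.9, 175.6), 'size': [10.6, 149.3], 'ang': 8.6, 'z': 13.7, 'n': 121}
{'c': (677.6, -52.6), 'size': [50.4, 294.4], 'ang': 17.6, 'z': 13.9, 'n': 307}
{'c': (527.2, 47.5), 'size': [60.5, 205.1], 'ang': 2.5, 'z': 13.1, 'n': 509}
{'c': (607.6, -119.2), 'size': [58.3, 58.1], 'ang': 12.6, 'z': 13.0, 'n': 405}
{'c': (529.1, -113.2), 'size': [59.7, 76.1], 'ang': 2.3, 'z': 12.5, 'n': 153}
blue top {'c': (400.9, 103.4), 'size': [54.2, 54.6], 'ang': 1.8, 'z': 69.8, 'n': 248}
yel top {'c': (559.2, 24.8), 'size': [24.0, 376.4], 'ang': 63.3, 'z': 106.1, 'n': 74}
```

Run:
```python
from h import *
for n in('top','scene'):
    w=cloud(cam(n)); x,y,z=w[...,0],w[...,1],w[...,2]; print(n)
    for y0 in np.arange(-.16,.17,.02):
        s=''
        for z0 in np.arange(.06,.30,.02):
            q=x[(x>.55)&(x<.8)&(abs(y-y0)<.01)&(abs(z-z0-.01)<.01)]
            s+=f'{q.min()*1000:5.0f}' if len(q)>2 else '    -'
        print(f'{y0:6.2f}',s)
```

```text
top
 -0.16   688  687    -    -    -    -    -    -    -  653    -    -
 -0.14   680  681  690    -    -    -    -    -    -  651    -    -
 -0.12   678  678  686    -    -    -    -    -    -  650    -    -
 -0.10   673  675  682    -    -    -    -    -    -  647    -    -
 -0.08   661  674  682    -    -    -    -    -    -  646    -    -
 -0.06   672  673    -    -  641    -    -    -  641  644  712  713
 -0.04     -    -  639  634  634  640  649    -  640  641  704    -
 -0.02   668  668  642  637  636  655    -    -  638  639  643    -
 -0.00   666  666  674    -    -    -    -    -    -  637  638    -
  0.02   664  664  676    -    -    -    -    -  668  637    -    -
  0.04   637  637  637  708  708  708  708    -  669  674    -    -
  0.06   614  614  616  659  667  667  667  666  667  667  667  667
  0.08   613  613  633  655  665  665  665  665  665  665  665  662
  0.10   635  634  640  654  654  654  653  654  653  653  653  653
  0.12   651  651  652  652  651  651  650  652  651  652  651  651
  0.14   650  650  650  649  650  649  649  649  650  649  649  649
  0.16  
[... 521 characters left out ...]
  638  640    -  712
 -0.02   665  665  639  634  633  720  649  644  636  636  733    -
 -0.00   662  664  675    -    -    -  691  676  670  635  702  721
  0.02   661  660  675    -    -  717  693  674  668  634  706    -
  0.04   635  633  643  708  705  707  706    -  667  655  706  704
  0.06   610  610  630  657  665  665  663  665  664  665  665  664
  0.08   611  610  630  657  662  662  663  662  663  661  662  659
  0.10   633  630  641  652  652  651  651  652  651  651  652  651
  0.12   650  650  649  649  648  649  649  648  649  649  649  649
  0.14   647  647  647  647  644  647  647  647  646  647  647  646
  0.16   645  644  644  644  645  644  645  645  645  645  645  645
```

```bash
cat >> h.py <<'E'
def legs(*T):
    """print dp(cm)/twist for successive calls through world targets (mm,mm,mm,yaw)"""
    o=env.get_obs(); p=np.array(o['tool_pos'])*1000; yaw=o['tool_rot'][2]
    print('now t%.1f'%o['time_s'],p.round(1),np.round(o['tool_rot'],1),'grip',round(o['grip_width']*1000,1),round(float(o['grasp_force']),1),'F',np.round(o['force'],1),'q7',round(o['qpos'][6]))
    for t in T:
        d=np.array(t[:3],float)-p; c,s=np.cos(np.radians(yaw)),np.sin(np.radians(yaw))
        print([round((d@v)/10,2) for v in ((c,s,0),(s,-c,0),(0,0,-1))],'twist',round((yaw-t[3]+180)%360-180,1),'->',t)
        p=np.array(t[:3],float); yaw=t[3]
E
python3 -c "
from h import *
legs((450,-360,200,5),(470,0,200,5),(401.8,103.7,190,5))"
```

```text
now t0.3 [ 225.7 -609.4  193.2] [-180.     0.    20.3] grip 87.0 0.0 F [ 0.2 -0.  -0.2] q7 -3
[np.float64(29.7), np.float64(-15.59), np.float64(-0.68)] twist 15.3 -> (450, -360, 200, 5)
[np.float64(5.13), np.float64(-35.69), np.float64(0.0)] twist 0 -> (470, 0, 200, 5)
[np.float64(-5.89), np.float64(-10.92), np.float64(1.0)] twist 0 -> (401.8, 103.7, 190, 5)
```

```bash
python3 -m jog '[{"dp":[10,-5.2,-0.2],"twist":5},{"dp":[20,-10.4,-0.4],"twist":10},{"dp":[29.7,-15.6,-0.7],"twist":15.3},{"dp":[29.7,-15.6,-0.7],"twist":15.3},{"dp":[29.7,-15.6,-0.7],"twist":15.3},{"dp":[29.7,-15.6,-0.7],"twist":15.3},{"dp":[29.7,-15.6,-0.7],"twist":15.3},{"dp":[29.7,-15.6,-0.7],"twist":15.3}]'
python3 -m jog '[{"dp":[5.1,-35.7,0]},{"dp":[5.1,-35.7,0]},{"dp":[5.1,-35.7,0]},{"dp":[5.1,-35.7,0]},{"dp":[5.1,-35.7,0]},{"dp":[5.1,-35.7,0]},{"dp":[5.1,-35.7,0]},{"dp":[5.1,-35.7,0]}]'
python3 -c "
from h import *
legs((401.8,103.7,190,5),(401.8,103.7,80,5))"
```

```text
now t0.3 [ 225.7 -609.4  193.2] [-180.     0.    20.3] grip 87.0 0.0 F [ 0.2 -0.  -0.2] q7 -3
[np.float64(41.28), np.float64(-60.75), np.float64(0.32)] twist 15.3 -> (401.8, 103.7, 190, 5)
[np.float64(0.0), np.float64(0.0), np.float64(11.0)] twist 0 -> (401.8, 103.7, 80, 5)validation failed for argument at $[0]...
validation failed for argument at $[0]...
```

```bash
python3 -m jog '[{"dp":[10,-5.2,-0.2],"twist":5,"fingers":1},{"dp":[20,-10.4,-0.4],"twist":10,"fingers":1},{"dp":[29.7,-15.6,-0.7],"twist":15.3,"fingers":1},{"dp":[29.7,-15.6,-0.7],"twist":15.3,"fingers":1},{"dp":[29.7,-15.6,-0.7],"twist":15.3,"fingers":1},{"dp":[29.7,-15.6,-0.7],"twist":15.3,"fingers":1},{"dp":[29.7,-15.6,-0.7],"twist":15.3,"fingers":1},{"dp":[29.7,-15.6,-0.7],"twist":15.3,"fingers":1}]' 20
python3 -m jog '[{"dp":[5.1,-35.7,0],"twist":0,"fingers":1},{"dp":[5.1,-35.7,0],"twist":0,"fingers":1},{"dp":[5.1,-35.7,0],"twist":0,"fingers":1},{"dp":[5.1,-35.7,0],"twist":0,"fingers":1},{"dp":[5.1,-35.7,0],"twist":0,"fingers":1},{"dp":[5.1,-35.7,0],"twist":0,"fingers":1},{"dp":[5.1,-35.7,0],"twist":0,"fingers":1},{"dp":[5.1,-35.7,0],"twist":0,"fingers":1}]'
python3 -c "
from h import *
legs((401.8,103.7,190,5),(401.8,103.7,80,5))"
```

```text
time_s: 1.3
tool_pos: [0.4486, -0.3618, 0.2004]
tool_rot: [180.0, 0.1, 4.9]
force: [-0.1, -0.9, -0.3]
grip_width: 0.0869
grasp_force: 0.0
time_s: 2.3
tool_pos: [0.4696, -0.0025, 0.2005]
tool_rot: [179.9, 0.0, 4.8]
force: [0.4, -1.0, 0.4]
grip_width: 0.0869
grasp_force: 0.0
now t2.3 [469.6  -2.5 200.5] [179.9   0.    4.8] grip 86.9 0.0 F [ 0.4 -1.   0.4] q7 -86
[np.float64(-5.86), np.float64(-11.15), np.float64(1.05)] twist -0.2 -> (401.8, 103.7, 190, 5)
[np.float64(0.0), np.float64(0.0), np.float64(11.0)] twist 0 -> (401.8, 103.7, 80, 5)
```

```bash
python3 -m jog '[{"dp":[-2.9,-5.6,0.5],"twist":0,"fingers":0.6},{"dp":[-5.86,-11.15,1],"twist":0,"fingers":0.6},{"dp":[-5.86,-11.15,1],"twist":0,"fingers":0.6},{"dp":[-5.86,-11.15,1],"twist":0,"fingers":0.6},{"dp":[-5.86,-11.15,4],"twist":0,"fingers":0.6},{"dp":[-5.86,-11.15,4],"twist":0,"fingers":0.6}]'
python3 -c "
from h import *
legs((401.8,103.7,79,5))"
```

```text
time_s: 3.05
tool_pos: [0.4006, 0.1036, 0.159]
tool_rot: [-180.0, 0.2, 4.8]
force: [-0.3, 0.2, -0.6]
grip_width: 0.0525
grasp_force: 0.0
now t3.0 [400.6 103.6 159. ] [-180.     0.2    4.8] grip 52.5 0.0 F [-0.3  0.2 -0.6] q7 -96
[np.float64(0.12), np.float64(-0.0), np.float64(8.0)] twist -0.2 -> (401.8, 103.7, 79, 5)
```

```bash
python3 -m jog '[{"dp":[0.1,0,3],"twist":0,"fingers":0.6},{"dp":[0.1,0,6],"twist":0,"fingers":0.6},{"dp":[0.1,0,8],"twist":0,"fingers":0.6},{"dp":[0.1,0,8],"twist":0,"fingers":0.6},{"dp":[0.1,0,8],"twist":0,"fingers":0.1},{"dp":[0.1,0,8],"twist":0,"fingers":0.1},{"dp":[0.1,0,8],"twist":0,"fingers":0.1},{"dp":[0.1,0,8],"twist":0,"fingers":0.1}]' 30
python3 -c "
from h import *
legs()"
```

```text
time_s: 4.05
tool_pos: [0.4027, 0.106, 0.0809]
tool_rot: [180.0, -0.0, 5.0]
force: [-0.0, 0.4, -0.0]
grip_width: 0.0202
grasp_force: 0.0
now t4.0 [402.7 106.   80.9] [180.  -0.   5.] grip 20.2 0.0 F [-0.   0.4 -0. ] q7 -100
```

```bash
python3 -m jog '[{"dp":[0,0,0],"twist":0,"fingers":0.1},{"dp":[0,0,0],"twist":0,"fingers":0.1},{"dp":[0,0,0],"twist":0,"fingers":0.1}]'
python3 -m jog '[{"dp":[0,0,-1],"twist":0,"fingers":0.1},{"dp":[0,0,-3],"twist":0,"fingers":0.1},{"dp":[0,0,-6],"twist":0,"fingers":0.1},{"dp":[0,0,-9],"twist":0,"fingers":0.1},{"dp":[0,0,-10],"twist":0,"fingers":0.1},{"dp":[0,0,-10],"twist":0,"fingers":0.1},{"dp":[0,0,-10],"twist":0,"fingers":0.1}]'
python3 -c "
from h import *
c=cam('scene','s1.png'); cv2.imwrite('pics/s1c.png',cv2.resize(c['pixels'][90:260,130:360],None,fx=3,fy=3))
legs()"
```

```text
time_s: 4.42
tool_pos: [0.4024, 0.1061, 0.0805]
tool_rot: [180.0, 0.0, 5.0]
force: [-0.7, -0.0, 0.7]
grip_width: 0.0092
grasp_force: 0.0
time_s: 5.3
tool_pos: [0.4017, 0.1059, 0.1794]
tool_rot: [180.0, 0.1, 5.0]
force: [-0.7, 0.0, 0.8]
grip_width: 0.0087
grasp_force: 0.0
now t5.3 [401.6 105.9 179.3] [-1.8e+02  1.0e-01  5.0e+00] grip 8.8 0.0 F [-0.8  0.4 -0.3] q7 -96
```

View pics/s1c.png

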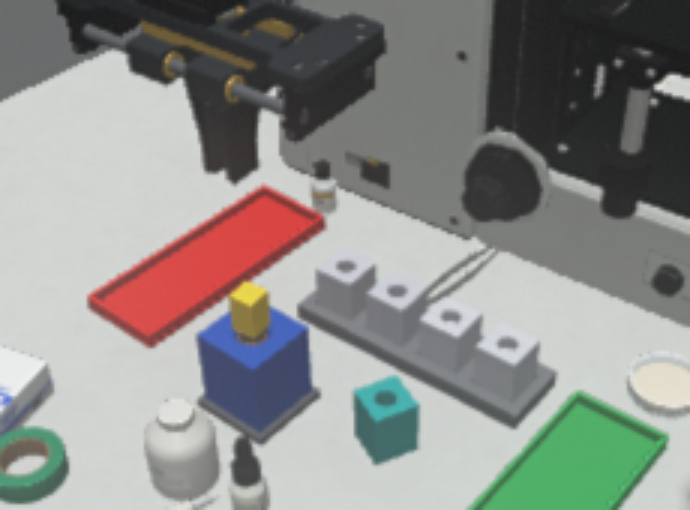

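The fingers came up empty: they shut to 9 mm, and the yellow head is still in the stand at crop (248,312). I'll compare where the fingertips appear with the reported TCP.

Run:
```python
from h import *
o=env.get_obs(); p=np.array(o['tool_pos'])
for n in('scene','top'):
    c=cam(n,'t1.png' if n=='top' else None)
    u=cv2.projectPoints(np.array([p,[.4018,.1037,.107]]),np.array(c['rvec'],float),np.array(c['tvec'],float),np.array([[c['fx'],0,c['cx']],[0,c['fy'],c['cy']],[0,0,1]]),None)[0].reshape(-1,2); print(n,u.round(1).tolist())
    w=cloud(c); z=w[...,2]
    m=(z>.175)&(z<.23)&(abs(w[...,0]-p[0])<.08)&(abs(w[...,1]-p[1])<.12)
    for z0 in(.175,.185,.195,.205,.215): 
        q=w[m&(abs(z-z0-.005)<.005)]; 
        if len(q): print(z0,len(q),q.min(0).round(3),q.max(0).round(3))
    report(c,('yellow',))
```

```text
scene [[208.8, 158.0], [212.6, 186.9]]
0.205 58 [0.388 0.091 0.207] [0.412 0.119 0.215]
0.215 89 [0.388 0.092 0.215] [0.412 0.119 0.225]
yellow {'c': (400.8, 104.2), 'size': [17.9, 19.1], 'ang': 5.0, 'z': 105.8, 'n': 65}
top [[230.4, 229.6], [233.5, 231.5]]
yellow {'c': (728.4, -51.3), 'size': [38.3, 15.7], 'ang': 24.3, 'z': 308.4, 'n': 26}
```

Run:
```python
from h import *
c=cam('scene'); w=cloud(c); px=c['pixels'].astype(int).sum(2)//3
for v in range(136,162): print(v,[(int(px[v,u]),*(np.nan_to_num(w[v,u],nan=0)*1000).astype(int).tolist()) for u in (203,207,211)])
cv2.imwrite('pics/f1.png',cv2.resize(c['pixels'][100:200,160:260],None,fx=6,fy=6,interpolation=0))
```

```text
136 [(57, 397, 110, 229), (53, 390, 90, 241), (51, 400, 92, 235)]
137 [(56, 397, 111, 226), (54, 390, 91, 238), (52, 398, 90, 235)]
138 [(56, 397, 111, 224), (54, 390, 92, 235), (53, 400, 92, 231)]
139 [(58, 396, 110, 223), (55, 392, 94, 232), (54, 401, 94, 227)]
140 [(57, 397, 112, 219), (54, 391, 93, 230), (54, 400, 93, 226)]
141 [(58, 395, 110, 219), (56, 390, 92, 229), (54, 401, 94, 223)]
142 [(58, 395, 110, 217), (55, 390, 93, 227), (54, 401, 94, 221)]
143 [(60, 395, 110, 215), (55, 390, 93, 224), (55, 399, 92, 220)]
144 [(59, 395, 111, 212), (58, 391, 94, 222), (55, 399, 93, 217)]
145 [(56, 395, 111, 210), (56, 389, 93, 221), (56, 399, 93, 216)]
146 [(88, 395, 111, 207), (58, 390, 94, 218), (54, 399, 93, 213)]
147 [(188, 591, 350, -2), (56, 391, 96, 214), (52, 399, 94, 210)]
148 [(210, 587, 345, -1), (56, 390, 94, 213), (84, 397, 91, 211)]
149 [(210, 583, 342, -1), (60, 391, 95, 210), (185, 597, 323, 0)]
150 [(209, 579, 336, 0), (114, 390, 95, 208), (208, 594, 320, 0)]
151 [(208, 576, 334, -1), (197, 584, 327, -2), (209, 590, 316, 0)]
152 [(207, 573, 330, -1), (210, 581, 323, -2), (209, 588, 314, -2)]
153 [(207, 568, 325, 0), (209, 576, 318, 0), (210, 585, 311, -1)]
154 [(208, 564, 320, 1), (208, 574, 315, -1), (206, 580, 306, 0)]
155 [(208, 565, 322, -3), (210, 572, 313, -3), (178, 566, 290, 10)]
156 [(208, 558, 314, 0), (209, 568, 309, -1), (121, 561, 285, 12)]
157 [(208, 556, 312, 0), (207, 564, 305, -1), (81, 561, 285, 9)]
158 [(208, 555, 312, -3), (153, 546, 284, 14), (79, 561, 285, 6)]
159 [(205, 550, 305, 0), (95, 545, 284, 12), (95, 560, 285, 3)]
160 [(178, 535, 288, 12), (79, 546, 285, 7), (115, 557, 282, 3)]
161 [(123, 533, 285, 11), (88, 543, 282, 7), (118, 553, 277, 4)]
```

View pics/f1.png

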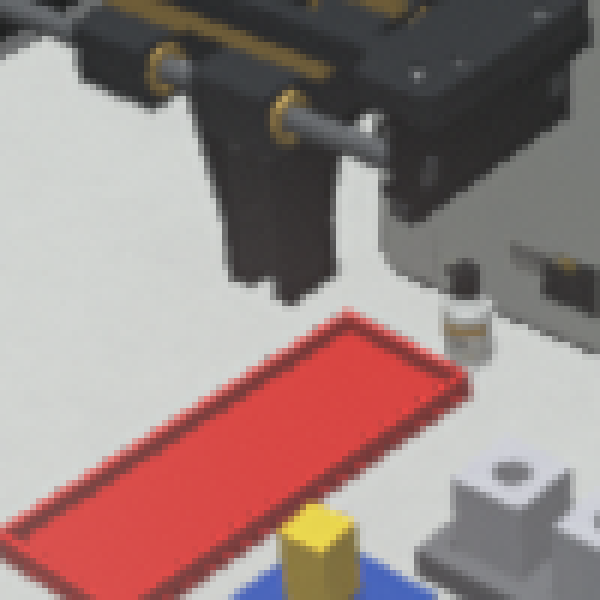

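The fingertips really end at z = 0.207 (crop (290,300), pixel 208,150) while the reported TCP is at 0.179. So the true tip is about 28 mm higher than reported, and xy agrees within 2 mm. I'll correct z by this and descend again.

```bash
python3 - <<'E'
from h import *
c=cam('scene'); w=cloud(c)
for u in (222,226,230,236): print(u,[(v,*(np.nan_to_num(w[v,u],nan=0)*1000).astype(int).tolist()) for v in range(122,142,2)])
E
python3 -m jog '[{"dp":[0,0,0],"twist":0,"fingers":0.6},{"dp":[0,0.2,0],"twist":0,"fingers":0.6},{"dp":[0,0.2,2],"twist":0,"fingers":0.6},{"dp":[0,0.2,5],"twist":0,"fingers":0.6},{"dp":[0,0.2,8],"twist":0,"fingers":0.6},{"dp":[0,0.2,11],"twist":0,"fingers":0.6},{"dp":[0,0.2,12.5],"twist":0,"fingers":0.6},{"dp":[0,0.2,12.5],"twist":0,"fingers":0.6}]' 30
python3 -c "
from h import *
legs()"
```

```text
222 [(122, 632, 307, 76), (124, 376, 34, 294), (126, 374, 33, 291), (128, 697, 380, -1), (130, 689, 372, -1), (132, 681, 363, -1), (134, 672, 355, 0), (136, 666, 349, -2), (138, 658, 341, -1), (140, 651, 334, -2)]
226 [(122, 371, 19, 306), (124, 371, 20, 301), (126, 370, 19, 298), (128, 371, 21, 294), (130, 371, 21, 290), (132, 370, 20, 287), (134, 373, 23, 281), (136, 371, 21, 279), (138, 635, 300, 26), (140, 633, 298, 22)]
230 [(122, 370, 10, 309), (124, 371, 11, 305), (126, 371, 11, 301), (128, 377, 18, 292), (130, 377, 18, 289), (132, 377, 18, 285), (134, 377, 18, 281), (136, 375, 17, 279), (138, 634, 282, 34), (140, 635, 284, 26)]
236 [(122, 386, 12, 301), (124, 392, 18, 293), (126, 392, 19, 288), (128, 391, 18, 285), (130, 392, 19, 281), (132, 391, 18, 278), (134, 637, 262, 54), (136, 636, 261, 49), (138, 636, 262, 42), (140, 635, 261, 36)]
time_s: 6.55
tool_pos: [0.402, 0.1039, 0.055]
tool_rot: [-180.0, 0.1, 5.0]
force: [0.3, -0.9, 0.0]
grip_width: 0.0522
grasp_force: 0.0
now t6.5 [402.  103.9  55. ] [-1.8e+02  1.0e-01  5.0e+00] grip 52.2 0.0 F [ 0.3 -0.9  0. ] q7 -101
```

```bash
python3 -m jog '[{"dp":[0,0,0.3],"twist":0,"fingers":0.1},{"dp":[0,0,0.3],"twist":0,"fingers":0.1},{"dp":[0,0,0.3],"twist":0,"fingers":0.1},{"dp":[0,0,0.3],"twist":0,"fingers":0.1},{"dp":[0,0,0.3],"twist":0,"fingers":0.1},{"dp":[0,0,0.3],"twist":0,"fingers":0.1}]' 30
python3 -c "
from h import *
legs()"
```

```text
time_s: 7.3
tool_pos: [0.4029, 0.104, 0.0528]
tool_rot: [180.0, -0.0, 5.0]
force: [0.1, 0.2, 2.8]
grip_width: 0.0199
grasp_force: 30.0
now t7.3 [402.9 104.   52.8] [180.  -0.   5.] grip 19.9 30.0 F [0.1 0.2 2.8] q7 -101
```

```bash
python3 -m jog '[{"dp":[0,0,-1],"twist":0,"fingers":0.1},{"dp":[0,0,-4],"twist":0,"fingers":0.1},{"dp":[0,0,-7],"twist":0,"fingers":0.1},{"dp":[0,0,-8.5],"twist":0,"fingers":0.1},{"dp":[0,0,-8.5],"twist":0,"fingers":0.1},{"dp":[0,0,-8.5],"twist":0,"fingers":0.1}]'
python3 -c "
from h import *
legs((521.2,122.6,135,4),(521.2,122.6,108,4))"
```

```text
time_s: 8.05
tool_pos: [0.4018, 0.1038, 0.1365]
tool_rot: [180.0, 0.1, 5.0]
force: [-0.2, 0.4, -1.2]
grip_width: 0.0197
grasp_force: 30.0
now t8.1 [401.8 103.8 136.5] [1.8e+02 1.0e-01 5.0e+00] grip 19.7 30.0 F [-0.2  0.4 -1.2] q7 -97
[np.float64(12.06), np.float64(-0.82), np.float64(0.15)] twist 1.0 -> (521.2, 122.6, 135, 4)
[np.float64(0.0), np.float64(0.0), np.float64(2.7)] twist 0 -> (521.2, 122.6, 108, 4)
```

```bash
python3 -m jog '[{"dp":[4,-0.3,0],"twist":0,"fingers":0.1},{"dp":[8,-0.6,0],"twist":1,"fingers":0.1},{"dp":[12,-0.8,0],"twist":1,"fingers":0.1},{"dp":[12,-0.8,0.5],"twist":1,"fingers":0.1},{"dp":[12,-0.8,1.5],"twist":1,"fingers":0.1},{"dp":[12,-0.8,2.5],"twist":1,"fingers":0.1},{"dp":[12,-0.8,2.8],"twist":1,"fingers":0.1},{"dp":[12,-0.8,2.8],"twist":1,"fingers":0.1}]'
python3 -c "
from h import *
c=cam('scene','s2.png'); cv2.imwrite('pics/s2c.png',cv2.resize(c['pixels'][120:240,200:340],None,fx=5,fy=5))
legs((521.2,122.6,100,4))"
```

```text
time_s: 9.05
tool_pos: [0.521, 0.1223, 0.1095]
tool_rot: [180.0, 0.0, 4.0]
force: [0.0, 0.0, -0.0]
grip_width: 0.0193
grasp_force: 30.0
now t9.1 [521.4 122.5 109.8] [180.  -0.   4.] grip 19.7 30.0 F [ 0.6 -0.  -1.7] q7 -109
[np.float64(-0.02), np.float64(-0.02), np.float64(0.98)] twist 0.0 -> (521.2, 122.6, 100, 4)
```

View pics/s2c.png

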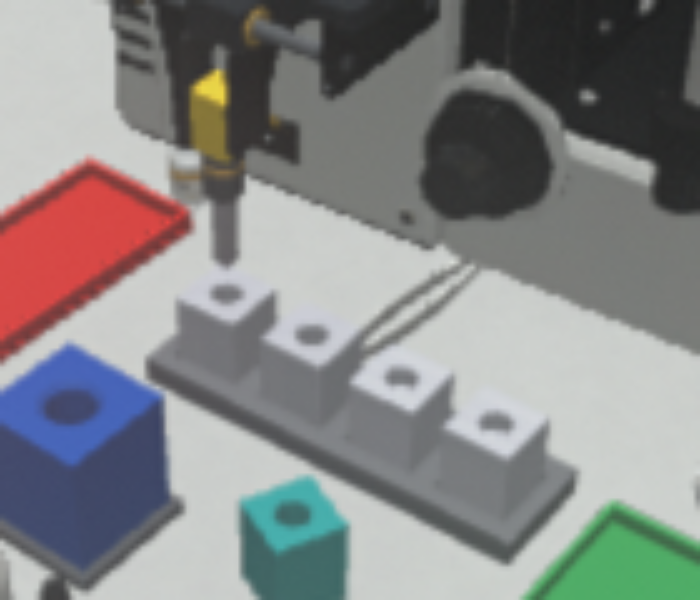

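The pin tip at crop (226,265) hangs right over the bore of insert 1 (227,292). I'll lower it in small steps.

```bash
python3 -m jog '[{"dp":[0,0,0.5],"twist":0,"fingers":0.1},{"dp":[0,0,1],"twist":0,"fingers":0.1},{"dp":[0,0,1.4],"twist":0,"fingers":0.1},{"dp":[0,0,1.7],"twist":0,"fingers":0.1},{"dp":[0,0,2],"twist":0,"fingers":0.1},{"dp":[0,0,2.3],"twist":0,"fingers":0.1},{"dp":[0,0,2.6],"twist":0,"fingers":0.1},{"dp":[0,0,2.8],"twist":0,"fingers":0.1}]'
python3 -m jog '[{"dp":[0,0,0.2],"twist":0,"fingers":0.1},{"dp":[0,0,0.4],"twist":0,"fingers":0.1},{"dp":[0,0,0.6],"twist":0,"fingers":0.1},{"dp":[0,0,0.6],"twist":0,"fingers":0.1}]'
```

```text
time_s: 10.1
tool_pos: [0.5214, 0.1225, 0.0813]
tool_rot: [180.0, 0.0, 4.0]
force: [0.4, 0.3, -0.3]
grip_width: 0.0197
grasp_force: 30.0
time_s: 10.6
tool_pos: [0.5213, 0.1225, 0.0753]
tool_rot: [180.0, 0.0, 4.0]
force: [0.4, 0.4, -0.8]
grip_width: 0.0195
grasp_force: 30.0
```

```bash
python3 -m jog '[{"dp":[0,0,0.4],"twist":0,"fingers":0.1},{"dp":[0,0,0.8],"twist":0,"fingers":0.1},{"dp":[0,0,1.2],"twist":0,"fingers":0.1},{"dp":[0,0,1.6],"twist":0,"fingers":0.1},{"dp":[0,0,2],"twist":0,"fingers":0.1},{"dp":[0,0,2.2],"twist":0,"fingers":0.1},{"dp":[0,0,2.3],"twist":0,"fingers":0.1},{"dp":[0,0,2.4],"twist":0,"fingers":0.1}]'
python3 -m jog '[{"dp":[0,0,0.1],"twist":0,"fingers":0.1},{"dp":[0,0,0.15],"twist":0,"fingers":0.1}]'
```

```text
time_s: 11.6
tool_pos: [0.5217, 0.1226, 0.0518]
tool_rot: [180.0, -0.0, 4.0]
force: [-0.3, -1.0, 5.5]
grip_width: 0.0196
grasp_force: 30.0
time_s: 11.85
tool_pos: [0.5222, 0.1227, 0.0517]
tool_rot: [180.0, -0.1, 4.0]
force: [-3.7, -0.6, 11.8]
grip_width: 0.0196
grasp_force: 30.0
```

Insert 1 passes: the shoulder seated with 12 N. On to insert 2.

```bash
python3 -m jog '[{"dp":[0,0,-0.5],"twist":0,"fingers":0.1},{"dp":[0,0,-1.5],"twist":0,"fingers":0.1},{"dp":[0,0,-2.5],"twist":0,"fingers":0.1},{"dp":[0,0,-3.5],"twist":0,"fingers":0.1},{"dp":[0,0,-4.5],"twist":0,"fingers":0.1},{"dp":[0,0,-5.5],"twist":0,"fingers":0.1},{"dp":[0,0,-6],"twist":0,"fingers":0.1},{"dp":[0,0,-6],"twist":0,"fingers":0.1}]'
python3 -c "
from h import *
legs((524.8,72.8,109,4))"
```

```text
time_s: 12.85
tool_pos: [0.5217, 0.1226, 0.1104]
tool_rot: [180.0, -0.0, 4.0]
force: [0.0, -0.2, -1.2]
grip_width: 0.0195
grasp_force: 30.0
now t12.8 [521.7 122.6 110.4] [180.  -0.   4.] grip 19.5 30.0 F [ 0.  -0.2 -1.2] q7 -109
[np.float64(-0.04), np.float64(4.99), np.float64(0.14)] twist 0.0 -> (524.8, 72.8, 109, 4)
```

```bash
python3 -m jog '[{"dp":[0,1.7,0],"twist":0,"fingers":0.1},{"dp":[0,3.4,0],"twist":0,"fingers":0.1},{"dp":[0,5,0],"twist":0,"fingers":0.1},{"dp":[0,5,0],"twist":0,"fingers":0.1},{"dp":[0,5,0],"twist":0,"fingers":0.1},{"dp":[0,5,0.5],"twist":0,"fingers":0.1},{"dp":[0,5,0.9],"twist":0,"fingers":0.1}]'
python3 -m jog '[{"dp":[0,0,0.3],"twist":0,"fingers":0.1},{"dp":[0,0,0.6],"twist":0,"fingers":0.1},{"dp":[0,0,0.9],"twist":0,"fingers":0.1},{"dp":[0,0,1.2],"twist":0,"fingers":0.1},{"dp":[0,0,1.5],"twist":0,"fingers":0.1},{"dp":[0,0,1.8],"twist":0,"fingers":0.1},{"dp":[0,0,2.1],"twist":0,"fingers":0.1}]'
python3 -m jog '[{"dp":[0,0,0.2],"twist":0,"fingers":0.1},{"dp":[0,0,0.35],"twist":0,"fingers":0.1},{"dp":[0,0,0.5],"twist":0,"fingers":0.1}]'
```

```text
time_s: 13.72
tool_pos: [0.5247, 0.0733, 0.1006]
tool_rot: [-180.0, 0.0, 4.1]
force: [-0.6, 0.1, -1.5]
grip_width: 0.0198
grasp_force: 30.0
time_s: 14.6
tool_pos: [0.525, 0.0727, 0.0798]
tool_rot: [180.0, 0.0, 4.0]
force: [-0.5, -0.2, -0.9]
grip_width: 0.0198
grasp_force: 30.0
time_s: 14.98
tool_pos: [0.525, 0.0726, 0.075]
tool_rot: [180.0, -0.0, 4.0]
force: [0.6, 0.2, -0.3]
grip_width: 0.0197
grasp_force: 30.0
```

```bash
python3 -m jog '[{"dp":[0,0,0.3],"twist":0,"fingers":0.1},{"dp":[0,0,0.6],"twist":0,"fingers":0.1},{"dp":[0,0,1],"twist":0,"fingers":0.1},{"dp":[0,0,1.4],"twist":0,"fingers":0.1},{"dp":[0,0,1.8],"twist":0,"fingers":0.1},{"dp":[0,0,2.1],"twist":0,"fingers":0.1},{"dp":[0,0,2.3],"twist":0,"fingers":0.1},{"dp":[0,0,2.4],"twist":0,"fingers":0.1}]'
python3 -m jog '[{"dp":[0,0,0.1],"twist":0,"fingers":0.1},{"dp":[0,0,0.15],"twist":0,"fingers":0.1}]'
python3 -m jog '[{"dp":[0,0,-0.5],"twist":0,"fingers":0.1},{"dp":[0,0,-1.5],"twist":0,"fingers":0.1},{"dp":[0,0,-2.5],"twist":0,"fingers":0.1},{"dp":[0,0,-3.5],"twist":0,"fingers":0.1},{"dp":[0,0,-4.5],"twist":0,"fingers":0.1},{"dp":[0,0,-5.5],"twist":0,"fingers":0.1},{"dp":[0,0,-6],"twist":0,"fingers":0.1},{"dp":[0,0,-6],"twist":0,"fingers":0.1}]'
python3 -c "
from h import *
legs((528.1,22.8,101,4))"
```

```text
time_s: 15.98
tool_pos: [0.5253, 0.0727, 0.0518]
tool_rot: [180.0, -0.0, 4.0]
force: [-2.4, -1.3, 9.0]
grip_width: 0.0196
grasp_force: 30.0
time_s: 16.23
tool_pos: [0.5259, 0.0728, 0.0518]
tool_rot: [179.9, -0.1, 4.0]
force: [-4.4, -0.8, 14.8]
grip_width: 0.0198
grasp_force: 30.0
time_s: 17.23
tool_pos: [0.5252, 0.0727, 0.1099]
tool_rot: [180.0, -0.0, 4.0]
force: [-0.4, -0.2, -0.2]
grip_width: 0.0196
grasp_force: 30.0
now t17.2 [525.2  72.7 109.9] [180.  -0.   4.] grip 19.6 30.0 F [-0.4 -0.2 -0.2] q7 -103
[np.float64(-0.06), np.float64(4.99), np.float64(0.89)] twist 0.0 -> (528.1, 22.8, 101, 4)
```

Insert 2 passes. Next is insert 3.

```bash
python3 -m jog '[{"dp":[0,1.7,0],"twist":0,"fingers":0.1},{"dp":[0,3.4,0],"twist":0,"fingers":0.1},{"dp":[0,5,0],"twist":0,"fingers":0.1},{"dp":[0,5,0],"twist":0,"fingers":0.1},{"dp":[0,5,0],"twist":0,"fingers":0.1},{"dp":[0,5,0.5],"twist":0,"fingers":0.1},{"dp":[0,5,0.9],"twist":0,"fingers":0.1}]'
python3 -m jog '[{"dp":[0,0,0.3],"twist":0,"fingers":0.1},{"dp":[0,0,0.6],"twist":0,"fingers":0.1},{"dp":[0,0,0.9],"twist":0,"fingers":0.1},{"dp":[0,0,1.2],"twist":0,"fingers":0.1},{"dp":[0,0,1.5],"twist":0,"fingers":0.1},{"dp":[0,0,1.8],"twist":0,"fingers":0.1},{"dp":[0,0,2.1],"twist":0,"fingers":0.1}]'
python3 -m jog '[{"dp":[0,0,0.2],"twist":0,"fingers":0.1},{"dp":[0,0,0.35],"twist":0,"fingers":0.1},{"dp":[0,0,0.5],"twist":0,"fingers":0.1}]'
```

```text
time_s: 18.1
tool_pos: [0.5283, 0.0234, 0.1001]
tool_rot: [-180.0, 0.0, 4.1]
force: [-0.5, -0.2, -1.6]
grip_width: 0.02
grasp_force: 30.0
time_s: 18.98
tool_pos: [0.5287, 0.0227, 0.0797]
tool_rot: [180.0, -0.0, 4.0]
force: [-1.5, 0.5, 13.4]
grip_width: 0.0198
grasp_force: 30.0
time_s: 19.35
tool_pos: [0.5321, 0.0232, 0.079]
tool_rot: [179.9, -0.4, 4.0]
force: [-2.0, -0.2, 24.8]
grip_width: 0.0199
grasp_force: 30.0
```

Insert 3 stops the pin part way (25 N, tip about 13 mm in), so it is a reject. Back up and on to insert 4.

```bash
python3 -m jog '[{"dp":[0,0,-0.5],"twist":0,"fingers":0.1},{"dp":[0,0,-1],"twist":0,"fingers":0.1},{"dp":[0,0,-2],"twist":0,"fingers":0.1},{"dp":[0,0,-3],"twist":0,"fingers":0.1},{"dp":[0,0,-3.5],"twist":0,"fingers":0.1},{"dp":[0,0,-3.5],"twist":0,"fingers":0.1}]'
python3 -c "
from h import *
c=cam('scene','s3.png'); cv2.imwrite('pics/s3c.png',cv2.resize(c['pixels'][120:240,200:340],None,fx=5,fy=5))
legs((531.5,-26.9,101,4))"
```

```text
time_s: 20.1
tool_pos: [0.5288, 0.0227, 0.11]
tool_rot: [180.0, -0.0, 4.0]
force: [0.1, -0.7, -1.3]
grip_width: 0.0198
grasp_force: 30.0
now t20.1 [528.5  22.7 109.6] [180.  -0.   4.] grip 20.1 30.0 F [ 0.2 -0.5 -1.3] q7 -97
[np.float64(-0.05), np.float64(4.97), np.float64(0.86)] twist 0.0 -> (531.5, -26.9, 101, 4)
```

View pics/s3c.png

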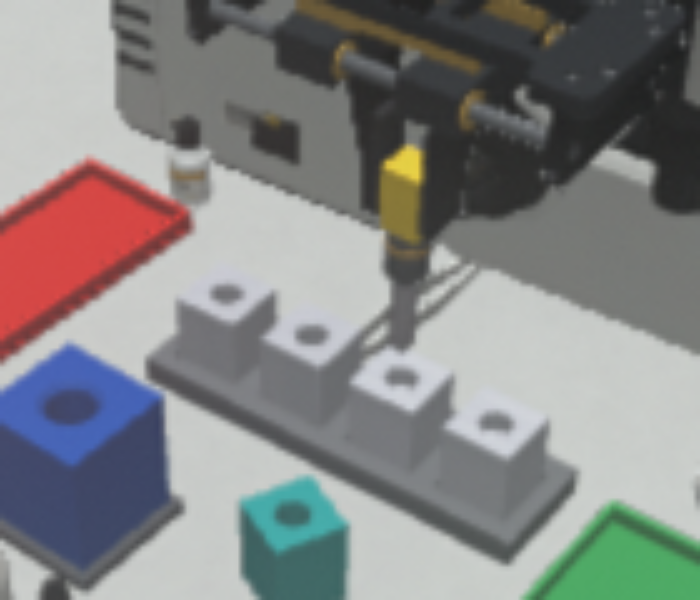

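The gauge hangs straight over insert 3 (crop (402,345)), and inserts 1 and 2 are still seated. On to insert 4.

```bash
python3 -m jog '[{"dp":[0,1.7,0],"twist":0,"fingers":0.1},{"dp":[0,3.4,0],"twist":0,"fingers":0.1},{"dp":[0,5,0],"twist":0,"fingers":0.1},{"dp":[0,5,0],"twist":0,"fingers":0.1},{"dp":[0,5,0],"twist":0,"fingers":0.1},{"dp":[0,5,0.5],"twist":0,"fingers":0.1},{"dp":[0,5,0.9],"twist":0,"fingers":0.1}]'
python3 -m jog '[{"dp":[0,0,0.3],"twist":0,"fingers":0.1},{"dp":[0,0,0.6],"twist":0,"fingers":0.1},{"dp":[0,0,0.9],"twist":0,"fingers":0.1},{"dp":[0,0,1.2],"twist":0,"fingers":0.1},{"dp":[0,0,1.5],"twist":0,"fingers":0.1},{"dp":[0,0,1.8],"twist":0,"fingers":0.1},{"dp":[0,0,2.1],"twist":0,"fingers":0.1}]'
python3 -m jog '[{"dp":[0,0,0.2],"twist":0,"fingers":0.1},{"dp":[0,0,0.35],"twist":0,"fingers":0.1},{"dp":[0,0,0.5],"twist":0,"fingers":0.1}]'
```

```text
time_s: 21.02
tool_pos: [0.5318, -0.0264, 0.1001]
tool_rot: [-180.0, 0.0, 4.1]
force: [-0.3, -0.4, 0.1]
grip_width: 0.0195
grasp_force: 30.0
time_s: 21.9
tool_pos: [0.5322, -0.0271, 0.0794]
tool_rot: [180.0, -0.0, 4.0]
force: [-0.5, -0.5, 2.6]
grip_width: 0.0195
grasp_force: 30.0
time_s: 22.28
tool_pos: [0.5351, -0.0269, 0.0787]
tool_rot: [179.9, -0.3, 4.0]
force: [-2.7, 1.1, 22.9]
grip_width: 0.02
grasp_force: 30.0
```

Insert 4 stops the pin too, so 1 and 2 pass while 3 and 4 are rejects. Now take the gauge home.

```bash
python3 -m jog '[{"dp":[0,0,-0.5],"twist":0,"fingers":0.1},{"dp":[0,0,-1],"twist":0,"fingers":0.1},{"dp":[0,0,-2],"twist":0,"fingers":0.1},{"dp":[0,0,-3],"twist":0,"fingers":0.1},{"dp":[0,0,-4.5],"twist":0,"fingers":0.1},{"dp":[0,0,-6],"twist":0,"fingers":0.1},{"dp":[0,0,-6.2],"twist":0,"fingers":0.1},{"dp":[0,0,-6.2],"twist":0,"fingers":0.1}]'
python3 -c "
from h import *
legs((402.4,104,137,5))"
```

```text
time_s: 23.28
tool_pos: [0.532, -0.0272, 0.1366]
tool_rot: [180.0, -0.0, 4.0]
force: [0.5, -0.5, -0.9]
grip_width: 0.0195
grasp_force: 30.0
now t23.3 [532.  -27.2 136.6] [180.  -0.   4.] grip 19.5 30.0 F [ 0.5 -0.5 -0.9] q7 -91
[np.float64(-12.0), np.float64(-13.99), np.float64(-0.04)] twist -1.0 -> (402.4, 104, 137, 5)
```

```bash
python3 -m jog '[{"dp":[-2,-2.4,0],"twist":0,"fingers":0.1},{"dp":[-4.5,-5.2,0],"twist":0,"fingers":0.1},{"dp":[-7,-8.2,0],"twist":-1,"fingers":0.1},{"dp":[-9.5,-11,0],"twist":-1,"fingers":0.1},{"dp":[-11.5,-13.4,0],"twist":-1,"fingers":0.1},{"dp":[-12,-14,0],"twist":-1,"fingers":0.1},{"dp":[-12,-14,0],"twist":-1,"fingers":0.1},{"dp":[-12,-14,0],"twist":-1,"fingers":0.1}]'
python3 -c "
from h import *
c=cam('scene','s4.png'); cv2.imwrite('pics/s4c.png',cv2.resize(c['pixels'][120:240,150:290],None,fx=5,fy=5))
legs((402.4,104,54,5))"
```

```text
time_s: 24.28
tool_pos: [0.4031, 0.1033, 0.1365]
tool_rot: [-180.0, 0.0, 4.9]
force: [-0.1, -0.3, -1.0]
grip_width: 0.0199
grasp_force: 30.0
now t24.3 [403.1 103.3 136.4] [-180.     0.     4.9] grip 20.0 30.0 F [-0.4  0.  -0. ] q7 -96
[np.float64(-0.06), np.float64(-0.07), np.float64(8.24)] twist -0.1 -> (402.4, 104, 54, 5)
```

View pics/s4c.png

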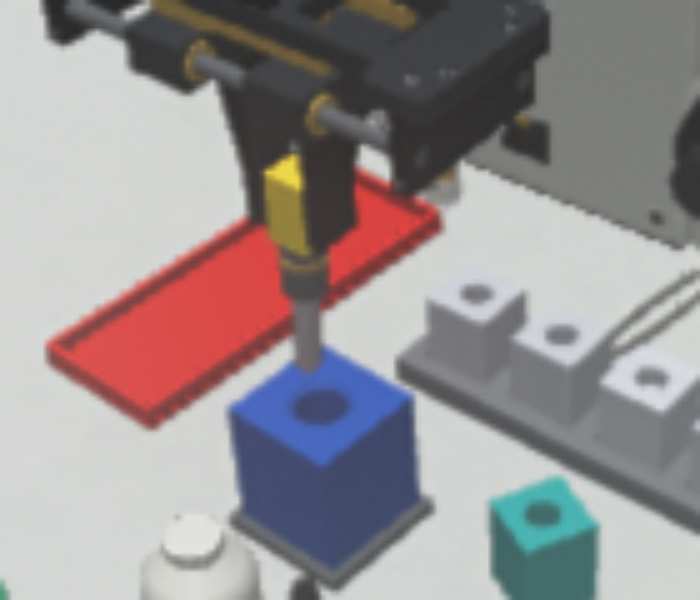

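Run:
```python
from h import *
c=cam('scene')
P=np.array([[.4018,.1037,.071],[.4018,.1037,.0935],[.4018,.1037,.1335],[.4018,.1037,.19],[.4068,.1037,.0935]])
u=cv2.projectPoints(P,np.array(c['rvec'],float),np.array(c['tvec'],float),np.array([[c['fx'],0,c['cx']],[0,c['fy'],c['cy']],[0,0,1]]),None)[0].reshape(-1,2)
print(((u-[150,120])*5+2).round(0).tolist())
```

```text
[[322.0, 401.0], [318.0, 361.0], [310.0, 286.0], [298.0, 171.0], [326.0, 355.0]]
```

Run:
```python
from h import *
c=cam('scene'); w=cloud(c); C=-c['R'].T@c['t']
m=np.zeros(w.shape[:2],bool); m[160:196,204:222]=True
m&=(abs(w[...,0]-.40)<.03)&(abs(w[...,1]-.10)<.03)&(w[...,2]>.09)
hsv=cv2.cvtColor(c['pixels'],cv2.COLOR_BGR2HSV)
for v in range(168,196):
    q=w[v][m[v]]
    if len(q)<3: continue
    us=np.where(m[v])[0]
    print(v,us.min(),us.max(),'mid',((q[:,0].min()+q[:,0].max())/2*1000).round(1),((q[:,1].min()+q[:,1].max())/2*1000).round(1),'z',(q[:,2].mean()*1000).round(1), c['pixels'][v,us[len(us)//2]])
```

```text
168 205 216 mid 395.2 96.5 z 165.5 [60 79 89]
169 206 215 mid 393.3 95.2 z 163.5 [ 60  92 104]
170 205 215 mid 398.1 99.1 z 157.9 [ 64 130 149]
171 205 215 mid 398.7 102.6 z 154.2 [ 70  90 100]
172 206 215 mid 397.7 99.9 z 152.4 [76 78 84]
173 206 215 mid 397.6 99.8 z 150.2 [ 73  99 119]
174 206 215 mid 396.8 99.8 z 147.6 [73 85 96]
175 206 215 mid 397.6 100.2 z 144.8 [75 75 80]
176 206 215 mid 396.7 100.5 z 142.5 [75 73 78]
177 206 215 mid 396.9 100.0 z 140.4 [76 74 79]
178 207 214 mid 395.4 98.7 z 138.6 [75 73 77]
179 208 213 mid 394.4 98.0 z 136.3 [77 76 80]
180 208 213 mid 396.6 102.0 z 130.8 [95 92 96]
181 208 213 mid 396.3 101.2 z 128.1 [108 105 109]
182 208 213 mid 395.7 102.0 z 125.7 [109 106 111]
183 208 213 mid 395.8 102.5 z 123.0 [108 106 111]
184 208 213 mid 395.6 102.5 z 120.4 [108 105 110]
185 208 213 mid 394.7 102.1 z 118.3 [108 105 110]
186 208 213 mid 395.0 102.6 z 115.5 [108 106 110]
187 208 213 mid 394.9 102.3 z 113.2 [108 106 110]
188 209 213 mid 394.6 100.5 z 111.0 [108 105 110]
189 209 213 mid 394.8 101.2 z 108.2 [107 103 108]
190 209 213 mid 393.7 100.2 z 105.9 [107 105 108]
191 209 213 mid 394.6 101.4 z 102.5 [107 104 108]
192 209 213 mid 394.3 101.2 z 100.4 [105 104 109]
193 210 213 mid 394.1 99.8 z 98.0 [107 101 105]
```

The gauge has tilted about 4° in the grip from the blocked push, which puts the tip some 3 mm towards -x. I'll offset for that, soften the grip and let the well right it.

```bash
python3 -m jog '[{"dp":[0.2,0,0],"twist":0,"fingers":0.1},{"dp":[0.2,0,1],"twist":0,"fingers":0.1},{"dp":[0.2,0,2],"twist":0,"fingers":0.1},{"dp":[0.2,0,2.8],"twist":0,"fingers":0.1},{"dp":[0.2,0,3.6],"twist":0,"fingers":0.1},{"dp":[0.2,0,4.4],"twist":0,"fingers":0.1},{"dp":[0.2,0,5],"twist":0,"fingers":0.1},{"dp":[0.2,0,5],"twist":0,"fingers":0.1}]'
python3 -m jog '[{"dp":[0,0,0],"twist":0,"fingers":0.1},{"dp":[-0.1,0,0.4],"twist":0,"fingers":0.1},{"dp":[-0.2,0,0.8],"twist":0,"fingers":0.1},{"dp":[-0.2,0,1.2],"twist":0,"fingers":0.1},{"dp":[-0.2,0,1.6],"twist":0,"fingers":0.1}]' 8
```

```text
time_s: 25.42
tool_pos: [0.4041, 0.1043, 0.0861]
tool_rot: [-180.0, 0.1, 5.0]
force: [0.4, 0.1, -2.1]
grip_width: 0.0199
grasp_force: 30.0
time_s: 26.05
tool_pos: [0.4033, 0.1042, 0.0707]
tool_rot: [-180.0, -0.1, 5.0]
force: [2.6, -0.1, 2.5]
grip_width: 0.0202
grasp_force: 8.0
```

```bash
python3 -m jog '[{"dp":[0,0,0.4],"twist":0,"fingers":0.1},{"dp":[0,0,0.8],"twist":0,"fingers":0.1},{"dp":[0,0,1.2],"twist":0,"fingers":0.1},{"dp":[0,0,1.5],"twist":0,"fingers":0.1},{"dp":[0,0,1.8],"twist":0,"fingers":0.1},{"dp":[0,0,1.9],"twist":0,"fingers":0.1}]' 8
python3 -m jog '[{"dp":[0,0,0],"twist":0,"fingers":0.6},{"dp":[0,0,0],"twist":0,"fingers":0.6},{"dp":[0,0,0],"twist":0,"fingers":0.6},{"dp":[0,0,0],"twist":0,"fingers":0.6},{"dp":[0,0,-3],"twist":0,"fingers":0.6},{"dp":[0,0,-7],"twist":0,"fingers":0.6},{"dp":[0,0,-11],"twist":0,"fingers":0.6},{"dp":[0,0,-11],"twist":0,"fingers":0.6}]' 8
python3 - <<'E'
from h import *
c=cam('scene','s5.png'); w,_,_=report(c)
cv2.imwrite('pics/s5c.png',cv2.resize(c['pixels'][120:240,150:290],None,fx=5,fy=5))
m=(abs(w[...,0]-.402)<.02)&(abs(w[...,1]-.104)<.02)&(w[...,2]>.1)&(w[...,2]<.12)
q=w[m]; print(np.percentile(q[:,2],[50,90,99])); legs()
E
```

```text
time_s: 26.8
tool_pos: [0.4027, 0.1042, 0.052]
tool_rot: [180.0, 0.0, 5.0]
force: [1.2, -0.5, 9.8]
grip_width: 0.0201
grasp_force: 8.0
time_s: 27.8
tool_pos: [0.4047, 0.1045, 0.1643]
tool_rot: [179.9, -0.3, 5.0]
force: [0.1, 0.1, 0.1]
grip_width: 0.0522
grasp_force: 0.0
red {'c': (488.3, 180.2), 'size': [203.4, 213.2], 'ang': 1.7, 'z': 3.1, 'n': 1322}
green {'c': (450.5, -137.2), 'size': [89.7, 35.2], 'ang': 3.6, 'z': 3.2, 'n': 258}
yellow {'c': (403.2, 104.1), 'size': [19.6, 20.6], 'ang': 88.4, 'z': 103.2, 'n': 109}
blue {'c': (401.3, 103.5), 'size': [54.1, 54.5], 'ang': 1.4, 'z': 70.0, 'n': 249}
turq {'c': (431.7, 6.6), 'size': [29.4, 30.2], 'ang': 68.0, 'z': 44.0, 'n': 114}
[0.10538755 0.10646356 0.10739093]
now t27.9 [403.3 104.2 162.5] [ 1.8e+02 -1.0e-01  5.0e+00] grip 52.0 0.0 F [-0.6  0.  -1. ] q7 -95
```

View pics/s5c.png

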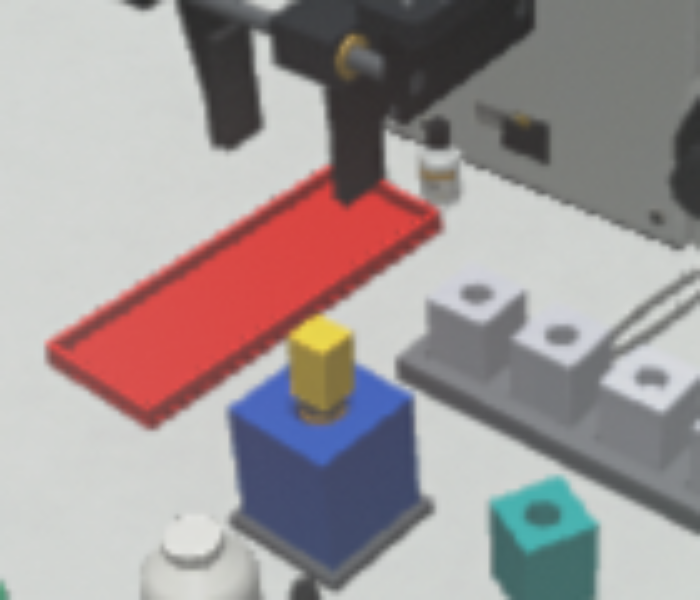

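The gauge is home: its head top reads 105.5 mm, as at the start. Next I turn the gripper to grip along x for insert 3.

```bash
python3 -m jog '[{"dp":[0,0,0],"twist":-10.5,"fingers":0.65},{"dp":[0,0,0],"twist":-21,"fingers":0.65},{"dp":[0,0,0],"twist":-31.5,"fingers":0.65},{"dp":[0,0,0],"twist":-42,"fingers":0.65},{"dp":[0,0,0],"twist":-52.5,"fingers":0.65},{"dp":[0,0,0],"twist":-63,"fingers":0.65},{"dp":[0,0,0],"twist":-73.5,"fingers":0.65},{"dp":[0,0,0],"twist":-84,"fingers":0.65}]' 30
python3 -m jog '[{"dp":[0,0,0],"twist":-4.8,"fingers":0.65},{"dp":[0,0,0],"twist":-4.8,"fingers":0.65},{"dp":[0,0,0],"twist":-4.8,"fingers":0.65}]'
python3 -c "
from h import *
legs((528.1,22.8,100,93.75),(528.1,22.8,8,93.75))"
```

```text
time_s: 28.85
tool_pos: [0.4012, 0.1039, 0.1598]
tool_rot: [-179.8, 0.0, 89.4]
force: [-0.5, -0.7, -0.4]
grip_width: 0.0562
grasp_force: 0.0
time_s: 29.22
tool_pos: [0.4019, 0.1041, 0.1607]
tool_rot: [-179.9, -0.0, 93.8]
force: [0.6, 0.4, 0.0]
grip_width: 0.0564
grasp_force: 0.0
now t29.2 [401.9 104.1 160.7] [-179.9   -0.    93.8] grip 56.4 0.0 F [0.6 0.4 0. ] q7 -8
[np.float64(-8.93), np.float64(12.06), np.float64(6.07)] twist 0.0 -> (528.1, 22.8, 100, 93.75)
[np.float64(0.0), np.float64(0.0), np.float64(9.2)] twist 0.0 -> (528.1, 22.8, 8, 93.75)
```

```bash
python3 -m jog '[{"dp":[-2.2,3,0],"twist":0,"fingers":0.6},{"dp":[-4.5,6,1],"twist":0,"fingers":0.6},{"dp":[-6.7,9,2],"twist":0,"fingers":0.6},{"dp":[-8.9,12,4],"twist":0,"fingers":0.6},{"dp":[-8.9,12.05,6],"twist":0,"fingers":0.6},{"dp":[-8.9,12.05,6],"twist":0,"fingers":0.6},{"dp":[-8.9,12.05,6],"twist":0,"fingers":0.6}]'
python3 -c "
from h import *
c=cam('scene','s6.png'); cv2.imwrite('pics/s6c.png',cv2.resize(c['pixels'][90:240,190:370],None,fx=4,fy=4))
legs((528.1,22.8,8,93.75))"
```

```text
time_s: 30.1
tool_pos: [0.5287, 0.0238, 0.1021]
tool_rot: [180.0, 0.0, 93.8]
force: [0.2, 0.5, -0.7]
grip_width: 0.0519
grasp_force: 0.0
now t30.1 [529.   23.8 102.5] [179.9   0.   93.9] grip 52.2 0.0 F [-0.6 -0.   0.6] q7 -6
[np.float64(-0.09), np.float64(-0.1), np.float64(9.45)] twist 0.1 -> (528.1, 22.8, 8, 93.75)
```

View pics/s6c.png

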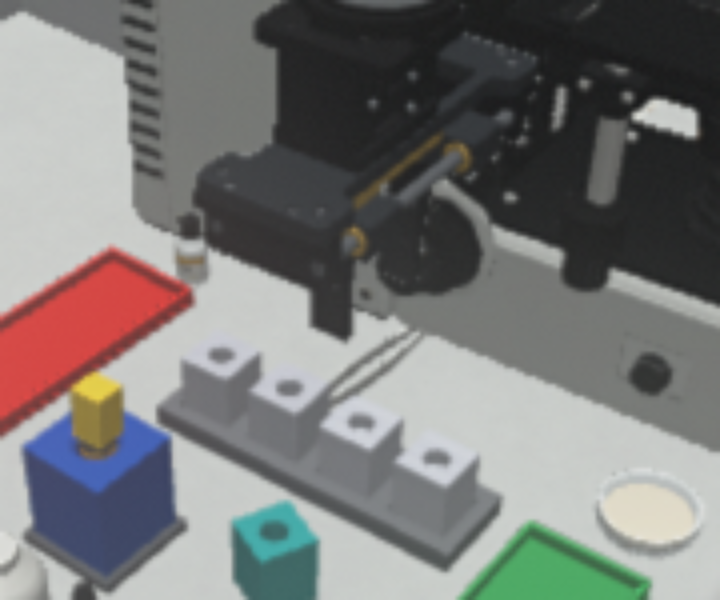

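The gripper straddles insert 3 along x (near finger at crop (332,330)), with the body in front of the focus knob. Descending in steps.

```bash
python3 -m jog '[{"dp":[-0.05,-0.1,1],"twist":0,"fingers":0.6},{"dp":[-0.05,-0.1,3],"twist":0,"fingers":0.6},{"dp":[-0.05,-0.1,5],"twist":0,"fingers":0.6},{"dp":[-0.05,-0.1,6],"twist":0,"fingers":0.6},{"dp":[-0.05,-0.1,7],"twist":0,"fingers":0.6},{"dp":[-0.05,-0.1,7.5],"twist":0,"fingers":0.6},{"dp":[-0.05,-0.1,8],"twist":0,"fingers":0.6}]'
python3 -m jog '[{"dp":[0,0,0.4],"twist":0,"fingers":0.6},{"dp":[0,0,0.8],"twist":0,"fingers":0.6},{"dp":[0,0,1.2],"twist":0,"fingers":0.6},{"dp":[0,0,1.4],"twist":0,"fingers":0.6}]'
```

```text
time_s: 31.02
tool_pos: [0.5281, 0.0228, 0.0216]
tool_rot: [180.0, 0.0, 93.8]
force: [-0.6, 0.8, -0.7]
grip_width: 0.0523
grasp_force: 0.0
time_s: 31.52
tool_pos: [0.5275, 0.0228, 0.0072]
tool_rot: [-180.0, 0.0, 93.8]
force: [-0.8, 0.8, 0.7]
grip_width: 0.0524
grasp_force: 0.0
```

```bash
python3 -m jog '[{"dp":[0,0,0],"twist":0,"fingers":0.3},{"dp":[0,0,0],"twist":0,"fingers":0.3},{"dp":[0,0,0],"twist":0,"fingers":0.3},{"dp":[0,0,0],"twist":0,"fingers":0.3},{"dp":[0,0,0],"twist":0,"fingers":0.3}]' 40
python3 -m jog '[{"dp":[0,0,-0.5],"twist":0,"fingers":0.3},{"dp":[0,0,-1.5],"twist":0,"fingers":0.3},{"dp":[0,0,-3],"twist":0,"fingers":0.3},{"dp":[0,0,-4.5],"twist":0,"fingers":0.3},{"dp":[0,0,-6],"twist":0,"fingers":0.3},{"dp":[0,0,-7],"twist":0,"fingers":0.3},{"dp":[0,0,-8],"twist":0,"fingers":0.3},{"dp":[0,0,-8],"twist":0,"fingers":0.3}]'
python3 - <<'E'
from h import *
c=cam('scene','s7.png'); cv2.imwrite('pics/s7c.png',cv2.resize(c['pixels'][90:240,190:370],None,fx=4,fy=4))
report(c,('red','green')); c=cam('top'); report(c,('red','green'))
legs()
E
```

```text
time_s: 32.15
tool_pos: [0.5279, 0.0228, 0.0077]
tool_rot: [180.0, 0.0, 93.8]
force: [0.8, 0.0, -0.2]
grip_width: 0.0339
grasp_force: 40.0
time_s: 33.15
tool_pos: [0.5282, 0.0228, 0.0883]
tool_rot: [179.9, 0.0, 93.8]
force: [-0.3, 0.6, -1.2]
grip_width: 0.0335
grasp_force: 40.0
red {'c': (487.1, 248.2), 'size': [204.6, 76.8], 'ang': 0.9, 'z': 3.1, 'n': 1311}
red {'c': (489.6, 249.4), 'size': [202.5, 75.1], 'ang': 0.7, 'z': 4.7, 'n': 2996}
green {'c': (468.7, -92.3), 'size': [69.1, 165.1], 'ang': 50.7, 'z': 5.9, 'n': 223}
now t33.2 [527.4  22.8  87.2] [-180.     0.    93.8] grip 33.5 40.0 F [-0.9 -0.3 -1.1] q7 -6
```

View pics/s7c.png

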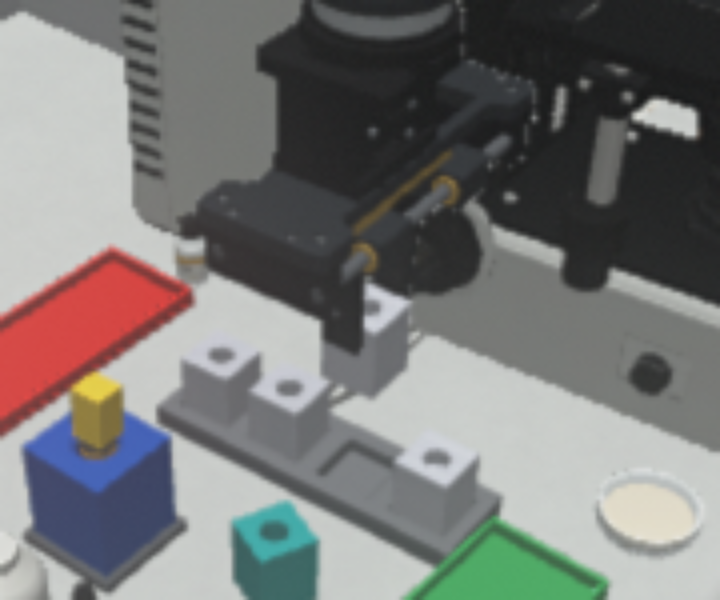

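Insert 3 is held (crop (368,345)) and its pocket is empty. The green tray has been knocked towards the rack end (490,525), so I'll measure it again later. Insert 3 goes to the red tray now.

```bash
python3 -c "
from h import *
legs((450,249,92,90))"
```

```text
now t33.2 [527.4  22.8  87.2] [-180.     0.    93.8] grip 33.5 40.0 F [-0.9 -0.3 -1.1] q7 -6
[np.float64(23.09), np.float64(-6.21), np.float64(-0.48)] twist 3.8 -> (450, 249, 92, 90)
```

```bash
python3 -m jog '[{"dp":[2,-0.5,-0.5],"twist":0,"fingers":0.3},{"dp":[6,-1.6,-0.5],"twist":1,"fingers":0.3},{"dp":[10,-2.7,-0.5],"twist":2,"fingers":0.3},{"dp":[14,-3.8,-0.5],"twist":3,"fingers":0.3},{"dp":[18,-4.9,-0.5],"twist":3.8,"fingers":0.3},{"dp":[21.5,-5.8,-0.5],"twist":3.8,"fingers":0.3},{"dp":[23.1,-6.2,-0.5],"twist":3.8,"fingers":0.3},{"dp":[23.1,-6.2,-0.5],"twist":3.8,"fingers":0.3}]'
python3 -m jog '[{"dp":[0,0,1],"twist":0,"fingers":0.3},{"dp":[0,0,3],"twist":0,"fingers":0.3},{"dp":[0,0,5],"twist":0,"fingers":0.3},{"dp":[0,0,6.5],"twist":0,"fingers":0.3},{"dp":[0,0,7.3],"twist":0,"fingers":0.3},{"dp":[0,0,7.7],"twist":0,"fingers":0.3},{"dp":[0,0,7.9],"twist":0,"fingers":0.3},{"dp":[0,0,7.9],"twist":0,"fingers":0.3}]'
```

```text
time_s: 34.25
tool_pos: [0.4485, 0.2518, 0.0926]
tool_rot: [-180.0, -0.0, 90.3]
force: [0.3, 0.4, -1.6]
grip_width: 0.0338
grasp_force: 40.0
time_s: 35.25
tool_pos: [0.4507, 0.2493, 0.0138]
tool_rot: [180.0, -0.0, 90.0]
force: [-0.1, -0.4, -0.9]
grip_width: 0.0337
grasp_force: 40.0
```

```bash
python3 -m jog '[{"dp":[0,0,0.3],"twist":0,"fingers":0.3},{"dp":[0,0,0.5],"twist":0,"fingers":0.3},{"dp":[0,0,0.6],"twist":0,"fingers":0.3},{"dp":[0,0,0.6],"twist":0,"fingers":0.3}]'
python3 -m jog '[{"dp":[0,0,0],"twist":0,"fingers":0.65},{"dp":[0,0,0],"twist":0,"fingers":0.65},{"dp":[0,0,0],"twist":0,"fingers":0.65},{"dp":[0,0,0],"twist":0,"fingers":0.65},{"dp":[0,0,-3],"twist":0,"fingers":0.65},{"dp":[0,0,-7],"twist":0,"fingers":0.65},{"dp":[0,0,-11],"twist":0,"fingers":0.65},{"dp":[0,0,-14],"twist":0,"fingers":0.65}]'
python3 -c "
from h import *
legs((520,0,150,3.75))"
```

```text
time_s: 35.75
tool_pos: [0.4503, 0.2491, 0.0077]
tool_rot: [-180.0, 0.0, 90.0]
force: [-0.8, -0.1, 2.1]
grip_width: 0.0335
grasp_force: 40.0
time_s: 36.75
tool_pos: [0.4508, 0.2495, 0.1494]
tool_rot: [179.9, -0.0, 90.0]
force: [0.7, 0.0, -0.5]
grip_width: 0.0567
grasp_force: 0.0
now t36.8 [450.8 249.5 149.4] [179.9  -0.   90. ] grip 56.7 0.0 F [ 0.7  0.  -0.5] q7 -35
[np.float64(-24.95), np.float64(6.9), np.float64(-0.06)] twist 86.3 -> (520, 0, 150, 3.75)
```

```bash
python3 -m jog '[{"dp":[-3,0.5,0],"twist":10.5,"fingers":0.6},{"dp":[-7,1,0],"twist":21,"fingers":0.6},{"dp":[-11,2,0],"twist":31.5,"fingers":0.6},{"dp":[-15,3,0],"twist":42,"fingers":0.6},{"dp":[-19,3.8,0],"twist":52.5,"fingers":0.6},{"dp":[-23,4.6,0],"twist":63,"fingers":0.6},{"dp":[-26,5.2,0],"twist":73.5,"fingers":0.6},{"dp":[-27.7,5.4,0],"twist":84,"fingers":0.6}]'
python3 -m jog '[{"dp":[0,0,0],"twist":2.3,"fingers":0.6},{"dp":[0,0,0],"twist":2.3,"fingers":0.6},{"dp":[0,0,0],"twist":2.3,"fingers":0.6},{"dp":[0,0,0],"twist":2.3,"fingers":0.6}]'
python3 -c "
from h import *
legs((531.5,-26.9,70,3.75),(531.5,-26.9,7,3.75))"
```

```text
time_s: 37.75
tool_pos: [0.5046, -0.0299, 0.1474]
tool_rot: [180.0, 0.0, 5.5]
force: [-0.1, 0.5, -0.6]
grip_width: 0.0522
grasp_force: 0.0
time_s: 38.25
tool_pos: [0.5045, -0.0275, 0.1475]
tool_rot: [180.0, -0.0, 3.8]
force: [0.1, -0.2, -0.4]
grip_width: 0.0525
grasp_force: 0.0
now t38.2 [504.5 -27.5 147.5] [180.   -0.    3.8] grip 52.5 0.0 F [ 0.1 -0.2 -0.4] q7 -87
[np.float64(2.7), np.float64(0.12), np.float64(7.75)] twist 0.0 -> (531.5, -26.9, 70, 3.75)
[np.float64(0.0), np.float64(0.0), np.float64(6.3)] twist 0.0 -> (531.5, -26.9, 7, 3.75)
```

```bash
python3 -m jog '[{"dp":[1.4,0.1,0],"twist":0,"fingers":0.6},{"dp":[2.7,0.1,2],"twist":0,"fingers":0.6},{"dp":[2.7,0.1,5],"twist":0,"fingers":0.6},{"dp":[2.7,0.1,7.5],"twist":0,"fingers":0.6},{"dp":[2.7,0.1,10],"twist":0,"fingers":0.6},{"dp":[2.7,0.1,12],"twist":0,"fingers":0.6},{"dp":[2.7,0.1,13.5],"twist":0,"fingers":0.6},{"dp":[2.7,0.1,14],"twist":0,"fingers":0.6}]'
python3 -m jog '[{"dp":[0,0,0],"twist":0,"fingers":0.3},{"dp":[0,0,0],"twist":0,"fingers":0.3},{"dp":[0,0,0],"twist":0,"fingers":0.3},{"dp":[0,0,0],"twist":0,"fingers":0.3},{"dp":[0,0,0],"twist":0,"fingers":0.3}]' 40
python3 -m jog '[{"dp":[0,0,-0.5],"twist":0,"fingers":0.3},{"dp":[0,0,-1.5],"twist":0,"fingers":0.3},{"dp":[0,0,-3],"twist":0,"fingers":0.3},{"dp":[0,0,-4.5],"twist":0,"fingers":0.3},{"dp":[0,0,-6],"twist":0,"fingers":0.3},{"dp":[0,0,-8],"twist":0,"fingers":0.3},{"dp":[0,0,-9],"twist":0,"fingers":0.3},{"dp":[0,0,-9],"twist":0,"fingers":0.3}]'
python3 - <<'E'
from h import *
c=cam('scene','s8.png'); cv2.imwrite('pics/s8c.png',cv2.resize(c['pixels'][90:320,130:380],None,fx=2.6,fy=2.6))
report(c,('red','green')); c=cam('top'); report(c,('red','green'))
legs((530,249.2,97,3.75))
E
```

```text
time_s: 39.25
tool_pos: [0.5314, -0.0269, 0.0066]
tool_rot: [-180.0, 0.1, 3.7]
force: [-0.2, -0.1, 0.6]
grip_width: 0.0521
grasp_force: 0.0
time_s: 39.88
tool_pos: [0.5323, -0.0272, 0.0083]
tool_rot: [180.0, -0.1, 3.7]
force: [-0.8, -0.6, 5.2]
grip_width: 0.0334
grasp_force: 40.4
time_s: 40.88
tool_pos: [0.5322, -0.0271, 0.0985]
tool_rot: [180.0, -0.1, 3.7]
force: [0.0, 0.9, -1.9]
grip_width: 0.0337
grasp_force: 40.4
red {'c': (487.7, 249.2), 'size': [204.8, 75.9], 'ang': 0.9, 'z': 3.1, 'n': 1005}
red {'c': (489.4, 249.4), 'size': [202.3, 75.6], 'ang': 0.7, 'z': 4.7, 'n': 2641}
now t41.0 [531.1 -27.1  97.1] [1.8e+02 1.0e-01 3.7e+00] grip 33.8 40.4 F [-0.3 -0.8 -1.8] q7 -90
[np.float64(1.69), np.float64(-27.58), np.float64(0.01)] twist -0.0 -> (530, 249.2, 97, 3.75)
```

View pics/s8c.png

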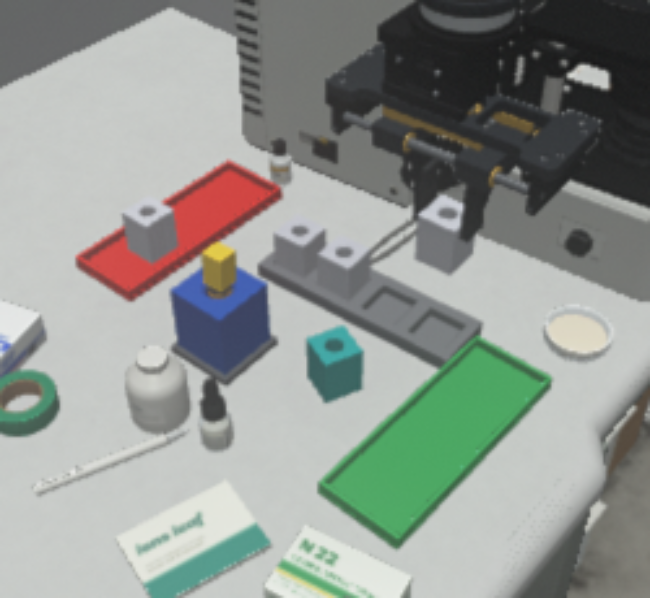

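Insert 3 stands upright in the red tray (crop (150,230)), insert 4 is held at (445,235), and the green tray's far end touches the rack end (475,345). Insert 4 goes to the red tray.

```bash
python3 -m jog '[{"dp":[0,-2,0],"twist":0,"fingers":0.3},{"dp":[0.3,-6,0],"twist":0,"fingers":0.3},{"dp":[0.6,-11,0],"twist":0,"fingers":0.3},{"dp":[0.9,-16,0],"twist":0,"fingers":0.3},{"dp":[1.2,-21,0],"twist":0,"fingers":0.3},{"dp":[1.5,-25.5,0],"twist":0,"fingers":0.3},{"dp":[1.5,-27.5,0],"twist":0,"fingers":0.3},{"dp":[1.5,-27.5,0],"twist":0,"fingers":0.3}]'
python3 -m jog '[{"dp":[0,0,1],"twist":0,"fingers":0.3},{"dp":[0,0,3],"twist":0,"fingers":0.3},{"dp":[0,0,5],"twist":0,"fingers":0.3},{"dp":[0,0,6.5],"twist":0,"fingers":0.3},{"dp":[0,0,7.5],"twist":0,"fingers":0.3},{"dp":[0,0,8.1],"twist":0,"fingers":0.3},{"dp":[0,0,8.4],"twist":0,"fingers":0.3},{"dp":[0,0,8.4],"twist":0,"fingers":0.3}]'
```

```text
time_s: 41.98
tool_pos: [0.5272, 0.2503, 0.0965]
tool_rot: [-180.0, 0.1, 4.0]
force: [-0.3, -0.9, -2.2]
grip_width: 0.0334
grasp_force: 40.4
time_s: 42.98
tool_pos: [0.5288, 0.2485, 0.0137]
tool_rot: [-180.0, -0.0, 3.7]
force: [0.3, 0.1, -1.5]
grip_width: 0.0335
grasp_force: 40.4
```

```bash
python3 -m jog '[{"dp":[0,0,0.3],"twist":0,"fingers":0.3},{"dp":[0,0,0.5],"twist":0,"fingers":0.3},{"dp":[0,0,0.6],"twist":0,"fingers":0.3},{"dp":[0,0,0.6],"twist":0,"fingers":0.3}]'
python3 -m jog '[{"dp":[0,0,0],"twist":0,"fingers":0.6},{"dp":[0,0,0],"twist":0,"fingers":0.6},{"dp":[0,0,0],"twist":0,"fingers":0.6},{"dp":[0,0,0],"twist":0,"fingers":0.6},{"dp":[0,0,-3],"twist":0,"fingers":0.6},{"dp":[0,0,-7],"twist":0,"fingers":0.6},{"dp":[0,0,-11],"twist":0,"fingers":0.6},{"dp":[0,0,-12],"twist":0,"fingers":0.6}]'
python3 -c "
from h import *
legs((480,160,130,3.75))"
```

```text
time_s: 43.48
tool_pos: [0.5288, 0.2484, 0.0084]
tool_rot: [180.0, -0.0, 3.7]
force: [-1.9, -1.8, 5.0]
grip_width: 0.0336
grasp_force: 40.4
time_s: 44.48
tool_pos: [0.5303, 0.2494, 0.1306]
tool_rot: [-179.9, -0.3, 3.7]
force: [0.3, 0.1, -0.1]
grip_width: 0.052
grasp_force: 0.0
now t44.5 [530.3 249.4 130.6] [-179.9   -0.3    3.7] grip 52.0 0.0 F [ 0.3  0.1 -0.1] q7 -121
[np.float64(-5.6), np.float64(8.59), np.float64(0.06)] twist -0.0 -> (480, 160, 130, 3.75)
```

```bash
python3 -m jog '[{"dp":[-2,0,0],"twist":-5,"fingers":0.6},{"dp":[-3.8,1,0],"twist":-15,"fingers":0.6},{"dp":[-3.8,3,0],"twist":-25.5,"fingers":0.6},{"dp":[-3.8,5,0],"twist":-36,"fingers":0.6},{"dp":[-3.8,7,0],"twist":-46.5,"fingers":0.6},{"dp":[-3.8,9,0],"twist":-57,"fingers":0.6},{"dp":[-3.8,11,0],"twist":-67.5,"fingers":0.6},{"dp":[-3.8,12.5,0],"twist":-78,"fingers":0.6}]'
python3 -m jog '[{"dp":[0,0,0],"twist":-10,"fingers":0.6},{"dp":[0,0,0],"twist":-12,"fingers":0.6},{"dp":[0,0,0],"twist":-12,"fingers":0.6},{"dp":[0,0,0],"twist":-12,"fingers":0.6}]'
python3 -c "
from h import *
legs((521.2,122.6,70,93.75),(521.2,122.6,8,93.75))"
```

```text
time_s: 45.48
tool_pos: [0.4982, 0.1198, 0.1265]
tool_rot: [-179.9, 0.0, 82.0]
force: [0.0, -0.2, 0.5]
grip_width: 0.0521
grasp_force: 0.0
time_s: 45.98
tool_pos: [0.4987, 0.1214, 0.1273]
tool_rot: [-180.0, 0.0, 93.7]
force: [0.6, 0.2, 1.0]
grip_width: 0.0518
grasp_force: 0.0
now t46.0 [498.7 121.4 127.3] [-180.     0.    93.7] grip 51.8 0.0 F [0.6 0.2 1. ] q7 -17
[np.float64(-0.02), np.float64(2.26), np.float64(5.73)] twist -0.1 -> (521.2, 122.6, 70, 93.75)
[np.float64(0.0), np.float64(0.0), np.float64(6.2)] twist 0.0 -> (521.2, 122.6, 8, 93.75)
```

```bash
python3 -m jog '[{"dp":[0,1.2,0],"twist":0,"fingers":0.6},{"dp":[0,2.25,1],"twist":0,"fingers":0.6},{"dp":[0,2.25,3],"twist":0,"fingers":0.6},{"dp":[0,2.25,5.5],"twist":0,"fingers":0.6},{"dp":[0,2.25,8],"twist":0,"fingers":0.6},{"dp":[0,2.25,10],"twist":0,"fingers":0.6},{"dp":[0,2.25,11.5],"twist":0,"fingers":0.6},{"dp":[0,2.25,11.9],"twist":0,"fingers":0.6}]'
python3 -m jog '[{"dp":[0,0,0],"twist":0,"fingers":0.3},{"dp":[0,0,0],"twist":0,"fingers":0.3},{"dp":[0,0,0],"twist":0,"fingers":0.3},{"dp":[0,0,0],"twist":0,"fingers":0.3},{"dp":[0,0,0],"twist":0,"fingers":0.3}]' 40
python3 -m jog '[{"dp":[0,0,-0.5],"twist":0,"fingers":0.3},{"dp":[0,0,-1.5],"twist":0,"fingers":0.3},{"dp":[0,0,-3],"twist":0,"fingers":0.3},{"dp":[0,0,-4.5],"twist":0,"fingers":0.3},{"dp":[0,0,-6],"twist":0,"fingers":0.3},{"dp":[0,0,-8],"twist":0,"fingers":0.3},{"dp":[0,0,-9],"twist":0,"fingers":0.3},{"dp":[0,0,-9],"twist":0,"fingers":0.3}]'
python3 - <<'E'
from h import *
c=cam('scene','s9.png'); cv2.imwrite('pics/s9c.png',cv2.resize(c['pixels'][90:320,130:380],None,fx=2.6,fy=2.6))
report(c,('red','green')); c=cam('top'); report(c,('red','green'))
legs()
E
```

```text
time_s: 46.98
tool_pos: [0.5208, 0.1225, 0.0074]
tool_rot: [-179.9, -0.0, 93.7]
force: [0.1, 0.4, 0.0]
grip_width: 0.0525
grasp_force: 0.0
time_s: 47.6
tool_pos: [0.5219, 0.1227, 0.0093]
tool_rot: [179.9, 0.0, 93.7]
force: [-0.6, 0.3, 4.9]
grip_width: 0.0337
grasp_force: 40.0
time_s: 48.6
tool_pos: [0.5219, 0.1227, 0.0994]
tool_rot: [179.9, 0.0, 93.7]
force: [-0.3, -0.1, -2.3]
grip_width: 0.0332
grasp_force: 40.0
red {'c': (487.6, 247.8), 'size': [204.3, 74.5], 'ang': 1.1, 'z': 3.4, 'n': 731}
red {'c': (489.7, 220.3), 'size': [202.4, 131.9], 'ang': 0.1, 'z': 4.7, 'n': 2145}
green {'c': (447.5, -95.1), 'size': [74.5, 192.5], 'ang': 89.9, 'z': 4.4, 'n': 2879}
now t48.7 [520.9 122.4  98.1] [-180.     0.    93.7] grip 33.4 40.0 F [-0.  -0.5 -2.1] q7 -19
```

View pics/s9c.png

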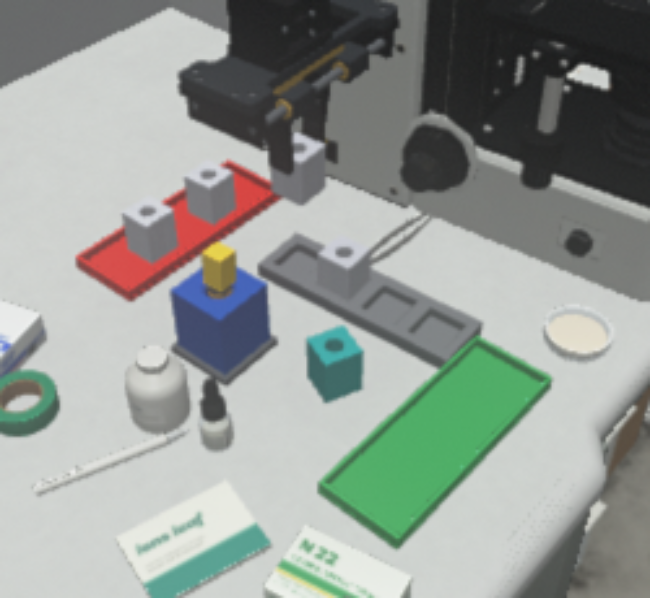

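Inserts 3 and 4 stand in the red tray (crop (150,230), (210,190)) and insert 1 is held. The green tray now measures centre (447,-95), square to x. Insert 1 goes there.

```bash
python3 -c "
from h import *
legs((440,-95,97,90),(440,-95,10,90))"
```

```text
now t48.7 [520.9 122.4  98.1] [-180.     0.    93.7] grip 33.4 40.0 F [-0.  -0.5 -2.1] q7 -19
[np.float64(-21.17), np.float64(-9.48), np.float64(0.11)] twist 3.7 -> (440, -95, 97, 90)
[np.float64(0.0), np.float64(0.0), np.float64(8.7)] twist 0 -> (440, -95, 10, 90)
```

```bash
python3 -m jog '[{"dp":[-2,-0.9,0],"twist":0,"fingers":0.3},{"dp":[-5.5,-2.5,0],"twist":1,"fingers":0.3},{"dp":[-9.5,-4.2,0],"twist":2,"fingers":0.3},{"dp":[-13.5,-6,0],"twist":3,"fingers":0.3},{"dp":[-17,-7.6,0],"twist":3.7,"fingers":0.3},{"dp":[-20,-9,0],"twist":3.7,"fingers":0.3},{"dp":[-21.2,-9.5,0],"twist":3.7,"fingers":0.3},{"dp":[-21.2,-9.5,0],"twist":3.7,"fingers":0.3}]'
python3 -m jog '[{"dp":[0,0,1],"twist":0,"fingers":0.3},{"dp":[0,0,3],"twist":0,"fingers":0.3},{"dp":[0,0,5],"twist":0,"fingers":0.3},{"dp":[0,0,6.5],"twist":0,"fingers":0.3},{"dp":[0,0,7.5],"twist":0,"fingers":0.3},{"dp":[0,0,8],"twist":0,"fingers":0.3},{"dp":[0,0,8.3],"twist":0,"fingers":0.3},{"dp":[0,0,8.3],"twist":0,"fingers":0.3}]'
```

```text
time_s: 49.7
tool_pos: [0.4401, -0.0951, 0.0981]
tool_rot: [-180.0, -0.0, 90.0]
force: [-0.4, -0.1, -1.3]
grip_width: 0.0336
grasp_force: 40.0
time_s: 50.7
tool_pos: [0.4405, -0.0952, 0.0157]
tool_rot: [180.0, 0.0, 90.0]
force: [0.1, -0.3, -0.9]
grip_width: 0.0333
grasp_force: 40.0
```

Lower the last 6.5 mm, release and rise.

```bash
python3 -m jog '[{"dp":[0,0,0.3],"twist":0,"fingers":0.3},{"dp":[0,0,0.5],"twist":0,"fingers":0.3},{"dp":[0,0,0.65],"twist":0,"fingers":0.3},{"dp":[0,0,0.65],"twist":0,"fingers":0.3}]'
python3 -m jog '[{"dp":[0,0,0],"twist":0,"fingers":0.6},{"dp":[0,0,0],"twist":0,"fingers":0.6},{"dp":[0,0,0],"twist":0,"fingers":0.6},{"dp":[0,0,0],"twist":0,"fingers":0.6},{"dp":[0,0,-3],"twist":0,"fingers":0.6},{"dp":[0,0,-7],"twist":0,"fingers":0.6},{"dp":[0,0,-11],"twist":0,"fingers":0.6},{"dp":[0,0,-12],"twist":0,"fingers":0.6}]'
python3 -c "
from h import *
legs((495,72,130,90),(524.8,72.8,8,3.75))"
```

```text
time_s: 51.2
tool_pos: [0.4404, -0.0952, 0.0093]
tool_rot: [180.0, 0.0, 90.0]
force: [-1.0, -0.3, 2.1]
grip_width: 0.0336
grasp_force: 40.0
time_s: 52.2
tool_pos: [0.4421, -0.0956, 0.1317]
tool_rot: [179.7, 0.1, 90.0]
force: [0.5, -0.8, -0.1]
grip_width: 0.0522
grasp_force: 0.0
now t52.2 [442.1 -95.6 131.7] [1.797e+02 1.000e-01 9.000e+01] grip 52.2 0.0 F [ 0.5 -0.8 -0.1] q7 10
[np.float64(16.75), np.float64(5.3), np.float64(0.17)] twist 0.0 -> (495, 72, 130, 90)
[np.float64(0.08), np.float64(2.98), np.float64(12.2)] twist 86.2 -> (524.8, 72.8, 8, 3.75)
```

```bash
python3 -m jog '[{"dp":[1.5,0.5,0],"twist":10,"fingers":0.6},{"dp":[4,1.3,0],"twist":20.5,"fingers":0.6},{"dp":[6.5,2,0],"twist":31,"fingers":0.6},{"dp":[9,2.8,0],"twist":41.5,"fingers":0.6},{"dp":[11.5,3.6,0],"twist":52,"fingers":0.6},{"dp":[14,4.4,0],"twist":62.5,"fingers":0.6},{"dp":[16,5,0],"twist":73,"fingers":0.6},{"dp":[16.75,5.3,0],"twist":83.5,"fingers":0.6}]'
python3 -m jog '[{"dp":[0,0,0],"twist":2.7,"fingers":0.6},{"dp":[0,0,0],"twist":2.7,"fingers":0.6},{"dp":[0,0,0],"twist":2.7,"fingers":0.6},{"dp":[0,0,0],"twist":2.7,"fingers":0.6}]'
python3 -c "
from h import *
legs((524.8,72.8,8.5,3.75))"
```

```text
time_s: 53.2
tool_pos: [0.4925, 0.074, 0.1279]
tool_rot: [-179.9, 0.1, 6.3]
force: [0.8, -0.7, 0.4]
grip_width: 0.052
grasp_force: 0.0
time_s: 53.7
tool_pos: [0.493, 0.0722, 0.1288]
tool_rot: [180.0, 0.0, 3.8]
force: [0.3, 0.5, 0.3]
grip_width: 0.0525
grasp_force: 0.0
now t53.7 [493.   72.2 128.8] [180.    0.    3.8] grip 52.5 0.0 F [0.3 0.5 0.3] q7 -100
[np.float64(3.17), np.float64(0.15), np.float64(12.03)] twist 0.1 -> (524.8, 72.8, 8.5, 3.75)
```

```bash
python3 -m jog '[{"dp":[1.6,0.1,0],"twist":0,"fingers":0.6},{"dp":[3.15,0.15,1],"twist":0,"fingers":0.6},{"dp":[3.15,0.15,3],"twist":0,"fingers":0.6},{"dp":[3.15,0.15,5.5],"twist":0,"fingers":0.6},{"dp":[3.15,0.15,8],"twist":0,"fingers":0.6},{"dp":[3.15,0.15,10],"twist":0,"fingers":0.6},{"dp":[3.15,0.15,11.5],"twist":0,"fingers":0.6},{"dp":[3.15,0.15,12],"twist":0,"fingers":0.6}]'
python3 -m jog '[{"dp":[0,0,0],"twist":0,"fingers":0.3},{"dp":[0,0,0],"twist":0,"fingers":0.3},{"dp":[0,0,0],"twist":0,"fingers":0.3},{"dp":[0,0,0],"twist":0,"fingers":0.3},{"dp":[0,0,0],"twist":0,"fingers":0.3}]' 40
python3 -m jog '[{"dp":[0,0,-0.5],"twist":0,"fingers":0.3},{"dp":[0,0,-1.5],"twist":0,"fingers":0.3},{"dp":[0,0,-3],"twist":0,"fingers":0.3},{"dp":[0,0,-4.5],"twist":0,"fingers":0.3},{"dp":[0,0,-6],"twist":0,"fingers":0.3},{"dp":[0,0,-8],"twist":0,"fingers":0.3},{"dp":[0,0,-9],"twist":0,"fingers":0.3},{"dp":[0,0,-9],"twist":0,"fingers":0.3}]'
python3 - <<'E'
from h import *
c=cam('scene'); report(c,('green',)); c=cam('top','t9.png'); w,reg,M=report(c,('green',))
z=w[...,2]; print([r for r in comps(w,reg&(z>.043)&(z<.056)&(w[...,0]<.6)&~M['blue']&~M['yellow']&~M['turq'])])
legs((515,-95,97,3.75))
E
```

```text
time_s: 54.7
tool_pos: [0.5242, 0.0728, 0.0082]
tool_rot: [-180.0, 0.1, 3.8]
force: [-1.2, 0.5, 0.8]
grip_width: 0.0527
grasp_force: 0.0
time_s: 55.32
tool_pos: [0.5254, 0.073, 0.0097]
tool_rot: [180.0, -0.1, 3.8]
force: [-0.8, -0.8, 5.2]
grip_width: 0.0335
grasp_force: 40.0
time_s: 56.32
tool_pos: [0.5253, 0.073, 0.0999]
tool_rot: [180.0, -0.1, 3.8]
force: [-0.2, -0.8, -1.7]
grip_width: 0.0336
grasp_force: 40.0
green {'c': (447.9, -67.9), 'size': [129.2, 192.2], 'ang': 89.3, 'z': 4.3, 'n': 1954}
[{'c': (528.1, 246.9), 'size': [34.7, 34.2], 'ang': 3.3, 'z': 48.9, 'n': 223}, {'c': (451.1, 247.7), 'size': [35.4, 33.1], 'ang': 89.4, 'z': 49.0, 'n': 221}, {'c': (439.8, -96.4), 'size': [34.6, 32.8], 'ang': 89.4, 'z': 49.0, 'n': 224}]
now t56.4 [524.3  72.8  98.5] [1.8e+02 1.0e-01 3.8e+00] grip 33.3 40.0 F [-0.4 -0.6 -0.9] q7 -103
[np.float64(-2.04), np.float64(16.68), np.float64(0.15)] twist 0.1 -> (515, -95, 97, 3.75)
```

View pics/t9.png

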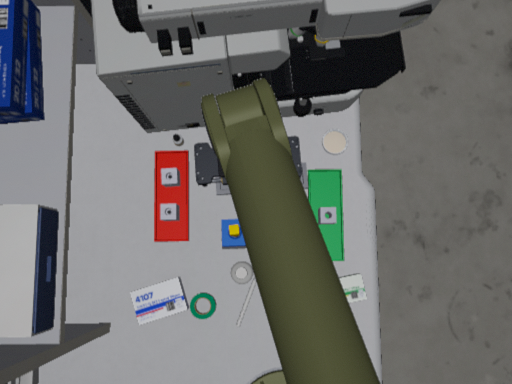

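Top view: inserts 3 and 4 sit inside the red tray (169,177), (169,212), and insert 1 is inside the green tray at (328,215). The tray spans rows 170-260. Insert 2 goes at x = 0.505.

```bash
python3 -m jog '[{"dp":[-0.4,2,0],"twist":0,"fingers":0.3},{"dp":[-1.2,5,0],"twist":0,"fingers":0.3},{"dp":[-2,8.5,0],"twist":0,"fingers":0.3},{"dp":[-2.6,12,0],"twist":0,"fingers":0.3},{"dp":[-3,15,0],"twist":0,"fingers":0.3},{"dp":[-3,16.7,0],"twist":0,"fingers":0.3},{"dp":[-3,16.7,0],"twist":0,"fingers":0.3},{"dp":[-3,16.7,0],"twist":0,"fingers":0.3}]'
python3 -m jog '[{"dp":[0,0,1],"twist":0,"fingers":0.3},{"dp":[0,0,3],"twist":0,"fingers":0.3},{"dp":[0,0,5],"twist":0,"fingers":0.3},{"dp":[0,0,6.5],"twist":0,"fingers":0.3},{"dp":[0,0,7.5],"twist":0,"fingers":0.3},{"dp":[0,0,8],"twist":0,"fingers":0.3},{"dp":[0,0,8.3],"twist":0,"fingers":0.3},{"dp":[0,0,8.3],"twist":0,"fingers":0.3}]'
```

```text
time_s: 57.42
tool_pos: [0.506, -0.0938, 0.0988]
tool_rot: [-179.9, 0.0, 3.9]
force: [-0.6, -0.3, -0.9]
grip_width: 0.0336
grasp_force: 40.0
time_s: 58.42
tool_pos: [0.5062, -0.0957, 0.0162]
tool_rot: [180.0, -0.0, 3.8]
force: [-0.1, 0.2, -1.1]
grip_width: 0.0335
grasp_force: 40.0
```

```bash
python3 -m jog '[{"dp":[0,0,0.3],"twist":0,"fingers":0.3},{"dp":[0,0,0.5],"twist":0,"fingers":0.3},{"dp":[0,0,0.65],"twist":0,"fingers":0.3},{"dp":[0,0,0.65],"twist":0,"fingers":0.3}]'
python3 -m jog '[{"dp":[0,0,0],"twist":0,"fingers":0.6},{"dp":[0,0,0],"twist":0,"fingers":0.6},{"dp":[0,0,0],"twist":0,"fingers":0.6},{"dp":[0,0,0],"twist":0,"fingers":0.6},{"dp":[0,0,-3],"twist":0,"fingers":0.6},{"dp":[0,0,-7],"twist":0,"fingers":0.6},{"dp":[0,0,-11],"twist":0,"fingers":0.6},{"dp":[0,0,-14],"twist":0,"fingers":0.6}]'
python3 -m jog '[{"dp":[-1,5,0],"twist":0,"fingers":0.6},{"dp":[-2,10,0],"twist":0,"fingers":0.6},{"dp":[-3,15,0],"twist":0,"fingers":0.6},{"dp":[-4,20,0],"twist":0,"fingers":0.6},{"dp":[-5,25,0],"twist":0,"fingers":0.6},{"dp":[-5,25,0],"twist":0,"fingers":0.6},{"dp":[-5,25,0],"twist":0,"fingers":0.6},{"dp":[-5,25,0],"twist":0,"fingers":0.6}]'
python3 - <<'E'
from h import *
c=cam('scene','s10.png'); cv2.imwrite('pics/s10c.png',cv2.resize(c['pixels'][90:320,130:380],None,fx=2.6,fy=2.6))
report(c,('yellow',)); c=cam('top'); w,reg,M=report(c)
z=w[...,2]; print([r for r in comps(w,reg&(z>.043)&(z<.056)&(w[...,0]<.6)&~M['blue']&~M['yellow']&~M['turq'])])
legs()
E
```

```text
time_s: 58.92
tool_pos: [0.506, -0.0957, 0.0098]
tool_rot: [180.0, -0.0, 3.8]
force: [-0.1, 0.1, 1.4]
grip_width: 0.0337
grasp_force: 40.0
time_s: 59.92
tool_pos: [0.5065, -0.0957, 0.1515]
tool_rot: [180.0, -0.1, 3.8]
force: [0.1, 0.1, -1.1]
grip_width: 0.0519
grasp_force: 0.0
time_s: 60.92
tool_pos: [0.4735, -0.3467, 0.1496]
tool_rot: [-180.0, -0.0, 4.0]
force: [0.3, 0.2, 0.7]
grip_width: 0.0523
grasp_force: 0.0
yellow {'c': (404.1, 104.3), 'size': [18.3, 20.5], 'ang': 6.5, 'z': 105.7, 'n': 57}
red {'c': (489.2, 249.2), 'size': [202.1, 75.1], 'ang': 0.6, 'z': 4.8, 'n': 2306}
green {'c': (447.7, -95.3), 'size': [74.6, 192.9], 'ang': 89.9, 'z': 4.5, 'n': 2211}
yellow {'c': (728.7, -51.4), 'size': [38.7, 16.2], 'ang': 24.7, 'z': 307.8, 'n': 27}
yellow {'c': (405.4, 103.9), 'size': [18.3, 19.4], 'ang': 90.0, 'z': 106.4, 'n': 100}
blue {'c': (402.4, 104.0), 'size': [54.0, 57.6], 'ang': 1.4, 'z': 70.9, 'n': 569}
turq {'c': (433.8, 5.7), 'size': [31.8, 32.4], 'ang': 68.0, 'z': 45.0, 'n': 194}
[{'c': (528.1, 247.2), 'size': [34.7, 34.9], 'ang': 2.4, 'z': 49.0, 'n': 223}, {'c': (505.6, -96.8), 'size': [35.1, 34.4], 'ang': 4.4, 'z': 48.9, 'n': 217}, {'c': (451.1, 247.5), 'size': [34.3, 32.9], 'ang': 89.5, 'z': 49.0, 'n': 224}, {'c': (439.8, -96.3), 'size': [34.4, 33.0], 'ang': 89.6, 'z': 48.8, 'n': 226}]
now t61.0 [ 473.4 -347.1  149.8] [180.  -0.   4.] grip 52.6 0.0 F [-0.3 -0.2  0.1] q7 -56
```

View pics/s10c.png

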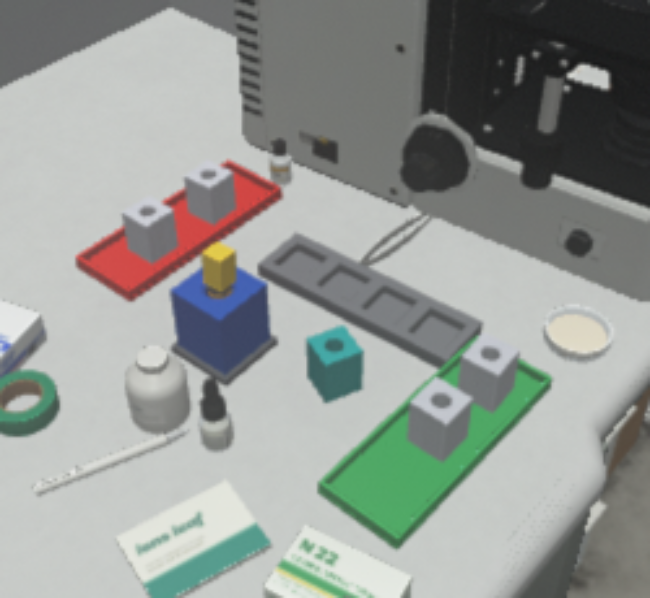

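Everything is in place: inserts 1 and 2 are upright in green (crop (440,415), (490,370)), 3 and 4 upright in red. The gauge is home with its head top at 106.4 mm, as at the start, the turquoise piece is untouched and the robot is clear. Handing in.

```bash
python3 -c "
from cell import env
print(env.sign_off())"
```

```text
the job is handed in; nothing more can be done
None
```

I gauged all four inserts from left to right: 1 and 2 took the gauge to its shoulder and stand upright in the green tray, 3 and 4 stopped it and stand upright in the red tray, the gauge is back home in its well, and the job is handed in (no verdict was shown).

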